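# Open the dressing bureau and pack its flap bay

## Robot

A 7-joint arm with a two-finger parallel gripper is mounted at the origin on the work surface. World frame = base frame: x ahead of the robot, y to its left, z up, the work surface at z = 0. Lengths are in m, angles in rad, forces in N, time in s.
With the tool pointing down it reaches from about 0.35 to 0.775 m from the base axis. Payload 3.1 kg.
Tool frame: the origin (TCP) lies on the centre line of the jaws, within the pads' length; the fingertips stand 14 mm ahead of it and the grasp point (between the pads) lies 5 mm behind it; z points along the fingers, y is the direction in which the jaws open and shut (so a half turn about z gives the same grasp; the last joint's range is limited). The gripper opens to 85 mm and grips with 20 to 120 N. Pads are 22 mm wide; open, the fingers measure 114 mm over their backs; the gripper's body (76 mm by 85 mm) begins 54 mm behind the grasp point. The pads swing forward as they close: fully open they stand 13 mm farther back than shut.
Start: joints at [-1.166, 0.311, 0.014, 1.512, -0.004, 1.319, -0.027], TCP at [0.238, 0.496, 0.245] pointing down, gripper open.
Joint ranges: [-2.7, 2.7], [-0.3, 1.91], [-1.27, 1.3], [0.12, 2.57], [-1.44, 4.58], [0.2, 2.03], [-3.05, 3.05]. Speed limits (rad/s): [2.79, 2.79, 3.14, 3.14, 3.14, 3.14, 3.14].

## Interface

Orientations are given as [roll, pitch, yaw] about the fixed x, y, z axes, in that order (R = Rz(yaw) Ry(pitch) Rx(roll)).
In Python, from bench import ctrl, optics, workorder gives the robot as it stands.
- The arm moves only by the shell command python3 -m handwheel 'ROWS'. ROWS is JSON, a list of rows, each an object with "angular": the turn, a rotation vector about the tool's x, y, z as a fraction of full scale, a list of three; "dp": the shift along the tool's x, y, z as a fraction of full scale, a list of three; "fingers": the finger opening in mm, from 0 to 85.4. In form: [{"angular": [wx, wy, wz], "dp": [x, y, z], "fingers": fingers}, ...]. A call has exactly 8 rows; each row shifts and turns the commanded pose from where the row before left it, along the tool's axes as they then stand; what a row does not reach is not made up. Full scale, the value 1, is 0.25 m for a shift and 180 degrees for a turn. A row lasts 1/8 s, in which the tool goes at most 62.5 mm and 10.7 degrees, less where a joint would pass 70% of its speed; a pose out of reach is approached as far as the arm can. A call with a number of a shift or a turn outside -1 to 1 is refused whole. A call with a gripper value outside its range is refused whole. The fingers move at their own pace and stop on an object; the grip force is fixed at half the most. Time passes only in rows, so rows that do not move let the fingers close, or fill a call up. It gives the time, the measured TCP pose, the force and the opening at its end, in the units of the state.
- ctrl.read_state(): the state, without advancing time (a new reading comes with each control period).
- optics.snapshot(name): name is "side" or "top"; returns a dict with "frame" (400x640x3 uint8, red, green, blue), "fx", "fy", "cx", "cy" (pixels), "k1" (the pictures are not rectified: a ray, as slopes to the right and down, at radius r is drawn at 1 + k1 r^2 times it, then the intrinsics apply), "world_from_camera" (4x4, takes a point from camera to world coordinates). Camera axes: x right, y down, z forward; pixel columns grow to the right and rows downward; lengths in m; the calibration is good to about 2 mm. A picture is of the moment at which its call begins. There is no depth.
- workorder.close_job(): hands the job in, once; it reports no verdict.
The state is a dict: "clock": time; "qpos": joint angles; "qvel": joint speeds; "tau": joint torques, N m; "eef_pos": TCP position; "tool_rot": TCP orientation; "force": force on the tool from outside, world axes, zero at the start; "ft_torque": the same for the moment, N m; "gripper_width": finger opening in m.
Only numpy, scipy, OpenCV 4.12 (cv2) and the standard library are available. Lean on these libraries where they do the work, as an engineer would, in place of code of your own. Each camera call takes 0.05 s, during which the arm holds its last target.

## Task

Pull both supports of the little bureau all the way out while its flap is still up, then lower the flap to rest level on them. Then pack every accessory box and tin that is on the ledge into the rimmed bay on the flap, all at once, each standing upright and flat on the bay's floor (none on the rim or on another), and leave the coin dish, the watch and the loose comb alone.

Things in the scene. Friction and masses are not known exactly. Their poses are not given: they have to be found in the camera images.
- bureau: small dressing bureau, fixed, 290 mm wide, 230 mm high. Origin: at z = 0 under the middle of the hinge line, which lies in the front face; x points from the front face into the bureau (away from the robot), y to its left. Its top board (z = 230 mm) runs from 30 to 150 mm behind the front face. The two supports lie 112 mm left and right of the middle, just under the flap.
- flap (a joint): drop-front flap, 280 mm wide, 190 long, 14 thick, hinged along its lower edge at z = 85 mm. 0 = shut, upright; 1.57 = level, towards the robot. With both supports out it rests level on them; without them nothing stops it there. Damped hinge: it stays where left up to about 0.2 rad; tipped past 0.4 it sinks by itself in 3 to 6 s. Starts at 0 to 0.08.
- flap_top (a point): middle of the flap's free edge (upper edge while shut, z = 275 mm, 45 mm above the bureau's top board, so it can be pinched or hooked from behind, from above). This point is midway in the 14 mm thickness. The last 33 mm of the inner face before this edge are plain.
- bay (a point): centre of the floor of the rimmed bay on the flap's inner face. Once the flap is lowered this frame's x points to the bureau, y to its left, z up, and the floor lies at about z = 99 mm. The bay is 118 mm (x) x 260 mm (y) inside, with a rim 12 mm high and 5 mm thick all round; its centre is 93 mm from the hinge line.
- support_left (a joint): left slide-out support: 0 = pushed in, 0.125 m = pulled fully out against its stop, towards the robot (-x of the bureau). Friction about 2 N. May start partly out (up to 0.02).
- support_right (a joint): right slide-out support, same as the left one.
- support_left_pull (a point): middle of the top end of the red upright pull tab of the left support (112 mm to the bureau's left, +y). The tab is 16 mm (along the slide) x 18 mm (across) and stands 38 mm above the 18 mm wide bar, whose top is at z = 84 mm; the tab's top is at z = 122 mm. Pushed in, the tab's middle stands 88 mm in front of the bureau's front face.
- support_right_pull (a point): middle of the top end of the red upright pull tab of the right support (112 mm to the bureau's right, -y). The tab is 16 mm (along the slide) x 18 mm (across) and stands 38 mm above the 18 mm wide bar, whose top is at z = 84 mm; the tab's top is at z = 122 mm. Pushed in, the tab's middle stands 88 mm in front of the bureau's front face.
- glasses_case: black clamshell sunglasses case with a steel spring-clip ridge, 150 long (its x) x 60 wide (its y) x 36 mm high to the lid; on the middle of the lid stands a grip ridge 60 mm long (along x), 14 mm thick (along y) and 23 mm tall, so 59 mm high in all. Closed and rigid. Origin: centre of the underside; z up. May be absent.
- comb_box: long brown wooden comb box with a dark ridge, 150 long (its x) x 40 wide (its y) x 36 mm high to the lid; on the middle of the lid stands a grip ridge 60 mm long (along x), 14 mm thick (along y) and 23 mm tall, so 59 mm high in all. Closed and rigid. Origin: centre of the underside; z up. May be absent.
- watch_box: green watch box with a brass ridge, 90 long (its x) x 60 wide (its y) x 36 mm high to the lid; on the middle of the lid stands a grip ridge 44 mm long (along x), 14 mm thick (along y) and 23 mm tall, so 59 mm high in all. Closed and rigid. Origin: centre of the underside; z up. May be absent.
- pin_tin: yellow hairpin tin with a black ridge, 48 long (its x) x 40 wide (its y) x 36 mm high to the lid; on the middle of the lid stands a grip ridge 34 mm long (along x), 14 mm thick (along y) and 23 mm tall, so 59 mm high in all. Closed and rigid. Origin: centre of the underside; z up. May be absent.
- ring_box: red ring box with a white ridge, 40 long (its x) x 40 wide (its y) x 36 mm high to the lid; on the middle of the lid stands a grip ridge 30 mm long (along x), 14 mm thick (along y) and 23 mm tall, so 59 mm high in all. Closed and rigid. Origin: centre of the underside; z up. May be absent.
- coin_dish: blue ceramic coin dish, 84 mm across, 22 mm high, on the bureau's top board, left part; to be left alone. Origin: centre of underside.
- watch: steel watch, 124 mm long with its strap and 10 mm high, on the bureau's top board, right part; to be left alone. Origin: centre of underside.
- comb: wooden hair comb, 150 x 36 x 8 mm, lying on the ledge in front of the bureau; to be left alone. Origin: underside near the middle.

How it is judged:
By the outcome, as a careful person would: the job done as asked, in the order asked, and still so for the second after the job is handed in, with the robot touching nothing.
Of glasses_case, comb_box, watch_box, pin_tin, ring_box only 4 to 5 are there at a start; the rules pass over those that are not, and their reading is None.
At some moment in a run one of glasses_case, comb_box, watch_box, pin_tin, ring_box may be knocked a few centimetres aside while the robot is not near it.
It also fails if it takes over 210 s, if anything falls off the work surface, if the arm or the gripper's body presses on something with over 40 N, if the wrist force passes 120 N, or if a joint passes its speed limit or range.

## Working session

There is one attempt and no reset: what is moved stays moved. The work goes in short steps, Python scripts to look and compute and a shell command to move; the robot and the scene stay as the last step left them, time stands still between calls to the robot, and variables do not carry over. Pictures are saved under pics/ and viewed, and the job is handed in when it is done.

```bash
ls -la; mkdir -p pics; cat > h.py <<'E'
import numpy as np, cv2
from bench import ctrl, optics, workorder
def snap(name, fn=None):
    s=optics.snapshot(name)
    if fn: cv2.imwrite('pics/'+fn, cv2.cvtColor(s['frame'],cv2.COLOR_RGB2BGR))
    return s
def K(s): return np.array([[s['fx'],0,s['cx']],[0,s['fy'],s['cy']],[0,0,1.]])
def dist(s): return np.array([s['k1'],0,0,0,0.])
def ray(s,uv):
    p=cv2.undistortPoints(np.array(uv,float).reshape(-1,1,2),K(s),dist(s)).reshape(-1,2)
    T=np.array(s['world_from_camera']); d=np.c_[p,np.ones(len(p))]@T[:3,:3].T
    return T[:3,3],d
def onz(s,uv,z):
    o,d=ray(s,uv); t=(z-o[2])/d[:,2]; return o+t[:,None]*d
def proj(s,P):
    T=np.linalg.inv(np.array(s['world_from_camera'])); r=cv2.Rodrigues(T[:3,:3])[0]
    return cv2.projectPoints(np.array(P,float).reshape(-1,1,3),r,T[:3,3],K(s),dist(s))[0].reshape(-1,2)
def st():
    s=ctrl.read_state(); return {k:np.round(np.array(s[k]),4).tolist() for k in s}
E
python3 - <<'E'
from h import *
for n in('side','top'):
    s=snap(n,n+'0.png'); print(n,s['fx'],s['cx'],s['cy'],s['k1']); print(np.round(s['world_from_camera'],3))
print(st())
E
```

```text
total 12
drwxr-xr-x  3 agent agent 4096 Dec  7 06:58 .
drwxr-xr-x 23 root  root  4096 Dec  7 06:58 ..
drwxr-xr-x  2 agent agent 4096 Dec  7 06:58 pics
side 376.1037089957003 319.8826637515315 203.19815132900874 -0.07578416854929527
[[ 0.977 -0.088  0.194  0.375]
 [-0.212 -0.472  0.856 -1.022]
 [ 0.016 -0.877 -0.48   0.764]
 [ 0.     0.     0.     1.   ]]
top 375.8697624218695 317.574010669379 198.94464652431523 0.020209038156819372
[[-0.029 -0.997  0.072  0.543]
 [-0.999  0.028 -0.02   0.013]
 [ 0.018 -0.072 -0.997  1.126]
 [ 0.     0.     0.     1.   ]]
{'clock': 0.1, 'qpos': [-1.1657, 0.3117, 0.014, 1.5129, -0.0044, 1.3192, -0.0272], 'qvel': [-0.0015, -0.0007, 0.0008, -0.0043, 0.0006, -0.0003, 0.0014], 'tau': [0.0008, -38.0851, 0.1467, -23.1241, 0.0125, 0.0081, 0.0], 'eef_pos': [0.2373, 0.4954, 0.2443], 'tool_rot': [-3.1394, 0.0001, 2.6949], 'force': [-0.0257, 0.617, -0.0027], 'ft_torque': [0.0164, -0.0558, -0.0602], 'gripper_width': 0.0851}
```

View pics/top0.png

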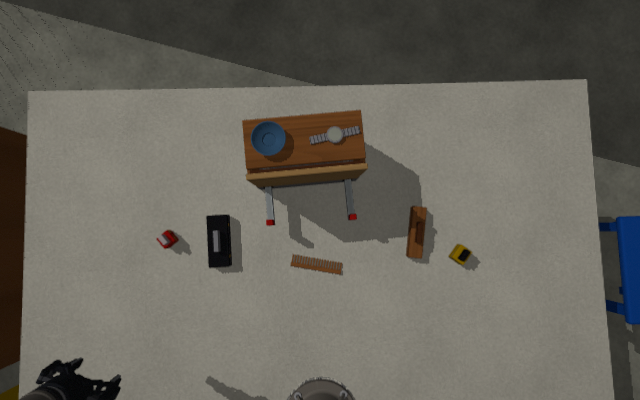

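View pics/side0.png

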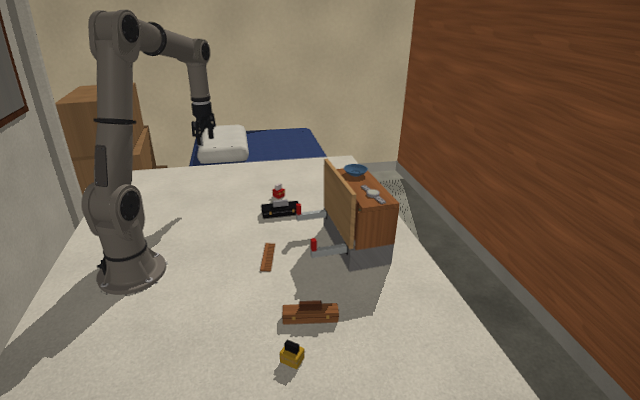

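The top view shows a red ring box at (166,240), a black glasses case at (219,241), a brown comb box at (417,232) and a yellow tin at (460,254). There is no watch box. The red tabs are at (270,222) and (352,217), and the loose comb is at (317,265). I'll measure these next.

```bash
cat >> h.py <<'E'
def masks(s):
    f=s['frame']; h=cv2.cvtColor(f,cv2.COLOR_RGB2HSV); H,S,V=[h[...,i].astype(int) for i in range(3)]
    return dict(red=(((H<6)|(H>174))&(S>180)&(V>90)), black=(V<45), yellow=((H>18)&(H<32)&(S>170)&(V>100)),
      brown=((H>=5)&(H<=18)&(S>110)&(V>40)))
def blobs(m,amin=15):
    n,l,stt,c=cv2.connectedComponentsWithStats(m.astype(np.uint8))
    out=[]
    for i in range(1,n):
        if stt[i,4]>=amin:
            cs=cv2.findContours((l==i).astype(np.uint8),cv2.RETR_EXTERNAL,cv2.CHAIN_APPROX_NONE)[0]
            out.append((int(stt[i,4]),c[i].round(1).tolist(),cv2.minAreaRect(cs[0])))
    return out
E
python3 - <<'E'
from h import *
s=snap('top')
for k,m in masks(s).items():
    print(k)
    for b in blobs(m,20 if k!='brown' else 150): print('  ',b[0],b[1],[np.round(x,1) for x in b[2]], onz(s,[b[1]],0.122 if k=='red' else .04)[0].round(3))
f=s['frame']; b=f[100:290,140:490]; cv2.imwrite('pics/c.png',cv2.cvtColor(cv2.resize(b,(800,434),interpolation=cv2.INTER_NEAREST),cv2.COLOR_RGB2BGR))
E
```

```text
red
   31 [352.5, 216.3] [array([352.5, 216.5]), array([5., 5.]), np.float64(90.0)] [ 0.566 -0.099  0.122]
   26 [269.1, 222.0] [array([269.5, 222. ]), array([4., 5.]), np.float64(90.0)] [0.558 0.124 0.122]
   34 [168.4, 235.0] [array([169.2, 235.8]), array([11.3,  3.5]), np.float64(45.0)] [0.531 0.389 0.122]
black
   69 [547.7, 3.3] [array([548. ,   4.5]), array([ 9., 14.]), np.float64(90.0)] [ 1.191 -0.717  0.04 ]
   5413 [11.0, 241.9] [array([ 12.5, 248. ]), array([ 25., 242.]), np.float64(0.0)] [0.525 0.852 0.04 ]
   165 [308.1, 183.3] [array([307.5, 183.3]), array([ 2.3, 73.4]), np.float64(84.6)] [0.668 0.018 0.04 ]
   49 [410.7, 218.7] [array([410.8, 219. ]), array([ 2.1, 24.2]), np.float64(5.2)] [ 0.557 -0.276  0.04 ]
   1063 [219.2, 240.8] [array([218.8, 240.7]), array([51.3, 22.9]), np.float64(87.4)] [0.51  0.276 0.04 ]
   36 [417.1, 227.9] [array([416.3, 230.5]), array([ 4.8, 20.4]), np.float64(14.7)] [ 0.53  -0.293  0.04 ]
   81 [463.8, 254.9] [array([463.8, 254.9]), array([ 7.1, 11.7]), np.float64(35.5)] [ 0.448 -0.424  0.04 ]
   2132 [74.3, 383.5] [array([ 77., 379.]), array([40., 86.]), np.float64(90.0)] [0.135 0.671 0.04 ]
   94 [37.1, 397.3] [array([ 37. , 396.5]), array([ 5., 24.]), np.float64(90.0)] [0.103 0.768 0.04 ]
yellow
   93 [458.4, 253.1] [array([461.4, 254. ]), array([13.4, 15.2]), np.float64(36.9)] [ 0.454 -0.409  0.04 ]
brown
   6309 [307.2, 150.7] [array([304.4, 148.5]), array([ 67.6, 121.7]), np.float64(84.8)] [0.764 0.018 0.04 ]
   715 [416.4, 232.7] [array([416. , 231.7]), array([15.5, 51.2]), np.float64(5.4)] [ 0.516 -0.291  0.04 ]
   392 [316.1, 264.9] [array([316.1, 264. ]), array([50.2, 11.4]), np.float64(10.1)] [0.433 0.002 0.04 ]
```

View pics/c.png

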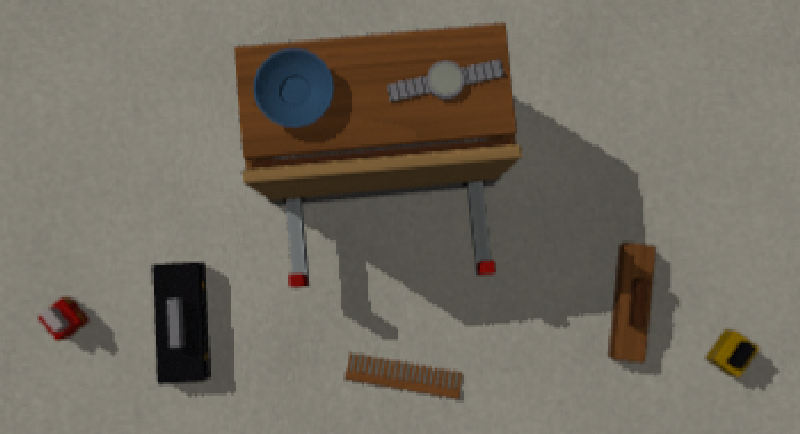

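```bash
python3 - <<'E'
from h import *
s=snap('top')
m=masks(s)['brown']; m[:, :230]=0; 
# board back corners & flap edge corners from zoom
g=lambda a:(np.array(a)/2.2859+[140,100])
bk=onz(s,[g((235,46)),g((506,22))],0.23); print('back',bk.round(4))
fl=onz(s,[g((245,181)),g((521,155))],0.275); print('flap front top',fl.round(4))
d=bk[0]-bk[1]; print('yaw',np.arctan2(-d[0],d[1]), np.linalg.norm(d[:2]))
d=fl[0]-fl[1]; print('yaw',np.arctan2(-d[0],d[1]), np.linalg.norm(d[:2]))
th=np.arctan2(-(bk[0]-bk[1])[0],(bk[0]-bk[1])[1])
x=np.array([np.cos(th),np.sin(th)]); 
print('origin from back',bk.mean(0)[:2]-.15*x, 'from flap', fl.mean(0)[:2])
t=onz(s,[[269.3,222],[352.5,216.4]],.122); print('tabs',t, t.mean(0)); d=t[0]-t[1]; print(np.linalg.norm(d[:2]))
s2=snap('side')
for b in blobs(masks(s2)['red'],10): print(b)
cv2.imwrite('pics/c2.png',cv2.cvtColor(cv2.resize(s2['frame'][150:280,240:420],(800,578)),cv2.COLOR_RGB2BGR))
print(proj(s2,t))
E
```

```text
back [[ 0.8036  0.1705  0.23  ]
 [ 0.8227 -0.1173  0.23  ]]
flap front top [[ 0.654   0.1549  0.275 ]
 [ 0.6728 -0.1208  0.275 ]]
yaw 0.06629350636284062 0.2884205323834648
yaw 0.06794160780185064 0.27629284904184614
origin from back [0.66345512 0.01665982] from flap [0.6633716  0.01706962]
tabs [[ 0.5577363   0.12360647  0.122     ]
 [ 0.56621487 -0.09850007  0.122     ]] [0.56197558 0.0125532  0.122     ]
0.2222683069068754
(64, [277.6, 193.0], ((278.0, 193.0), (8.0, 10.0), 90.0))
(41, [298.3, 208.4], ((298.3153991699219, 208.02310180664062), (10.294883728027344, 3.8450767993927), 82.87498474121094))
(52, [313.2, 244.2], ((313.0, 244.5), (11.0, 4.0), 90.0))
[[298.61756573 204.91513231]
 [313.43772726 239.68063616]]
```

View pics/c2.png

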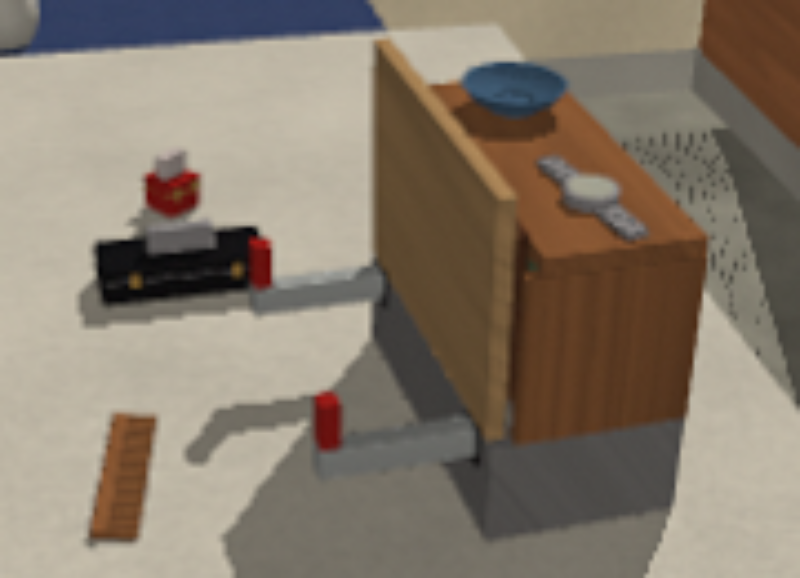

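```bash
cat >> h.py <<'E'
from scipy.spatial.transform import Rotation as Ro
O=np.array([.663,.017]); TH=.067
def B(x,y,z): c,s_=np.cos(TH),np.sin(TH); return np.array([O[0]+c*x-s_*y,O[1]+s_*x+c*y,z])
def plan(target,yaw=None,rp=(np.pi,0)):
    """turn first (tool frame rotvec fraction), then shift fraction in the new tool frame"""
    s=ctrl.read_state(); p=np.array(s['eef_pos']); R=Ro.from_euler('xyz',s['tool_rot'])
    y=s['tool_rot'][2] if yaw is None else yaw
    R2=Ro.from_euler('xyz',[rp[0],rp[1],y])
    a=(R.inv()*R2).as_rotvec()/np.pi
    d=R2.inv().apply(np.array(target)-p)/.25
    print('t',round(float(s['clock']),2),'at',p.round(4),np.round(s['tool_rot'],3),'F',np.round(s['force'],1),'w',round(float(s['gripper_width']),4))
    print('turn',a.round(4),'shift',d.round(4))
E
python3 - <<'E'
from h import *
plan([.5577,.1236,.2],np.pi+TH)
E
```

```text
t 0.25 at [0.2375 0.4957 0.2448] [-3.14   0.     2.695] F [-0.9  0.4  0.5] w 0.0855
turn [-4.000e-04 -1.000e-04 -1.635e-01] shift [-1.1784 -1.5709  0.1791]
```

```bash
python3 -m handwheel '[{"angular":[0,0,-0.041],"dp":[0,0,0],"fingers":45},{"angular":[0,0,-0.041],"dp":[0,0,0],"fingers":45},{"angular":[0,0,-0.041],"dp":[0,0,0],"fingers":45},{"angular":[0,0,-0.0405],"dp":[0,0,0],"fingers":45},{"angular":[0,0,0],"dp":[-0.11,-0.15,0],"fingers":45},{"angular":[0,0,0],"dp":[-0.11,-0.15,0],"fingers":45},{"angular":[0,0,0],"dp":[-0.11,-0.15,0],"fingers":45},{"angular":[0,0,0],"dp":[-0.11,-0.15,0],"fingers":45}]'
python3 -m handwheel '[{"angular":[0,0,0],"dp":[-0.11,-0.15,0],"fingers":45},{"angular":[0,0,0],"dp":[-0.11,-0.15,0],"fingers":45},{"angular":[0,0,0],"dp":[-0.11,-0.15,0],"fingers":45},{"angular":[0,0,0],"dp":[-0.11,-0.15,0.04],"fingers":45},{"angular":[0,0,0],"dp":[-0.11,-0.15,0.04],"fingers":45},{"angular":[0,0,0],"dp":[-0.10,-0.12,0.04],"fingers":45},{"angular":[0,0,0],"dp":[-0.09,-0.1,0.04],"fingers":45},{"angular":[0,0,0],"dp":[0,0,0],"fingers":45}]'
python3 - <<'E'
from h import *
plan([.5577,.1236,.114],np.pi+TH)
snap('top','a1.png')
E
```

```text
clock: 1.25
eef_pos: [0.3582, 0.3524, 0.2453]
tool_rot: [3.142, 0.0, -3.075]
force: [1.6, 0.4, 0.2]
gripper_width: 0.045
clock: 2.25
eef_pos: [0.5592, 0.12, 0.204]
tool_rot: [-3.139, -0.002, -3.081]
force: [-1.1, 0.5, 0.8]
gripper_width: 0.0449
t 2.25 at [0.5592 0.12   0.204 ] [-3.139e+00 -2.000e-03 -3.081e+00] F [-1.1  0.5  0.8] w 0.0449
turn [-0.001  -0.0005 -0.002 ] shift [0.0049 0.0146 0.3598]
```

View pics/a1.png

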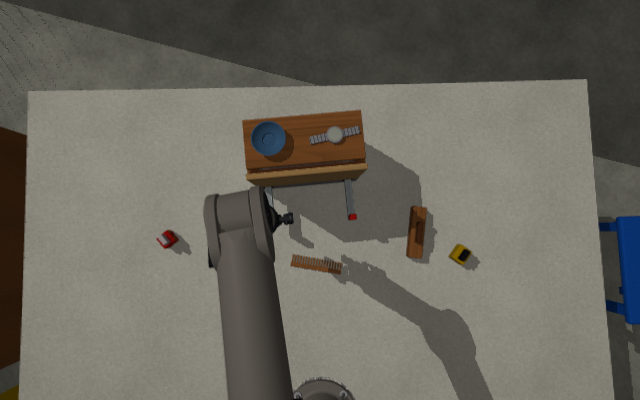

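```bash
python3 - <<'E'
from h import *
s=snap('side','a2.png')
t=snap('top'); print(onz(t,[[265,189],[213,195]],.35), onz(t,[[265,189],[213,195]],.25))
E
```

```text
[[0.62282508 0.10607072 0.35      ]
 [0.61333198 0.2129177  0.35      ]] [[0.63307315 0.1180222  0.25      ]
 [0.62235648 0.23864066 0.25      ]]
```

View pics/a2.png

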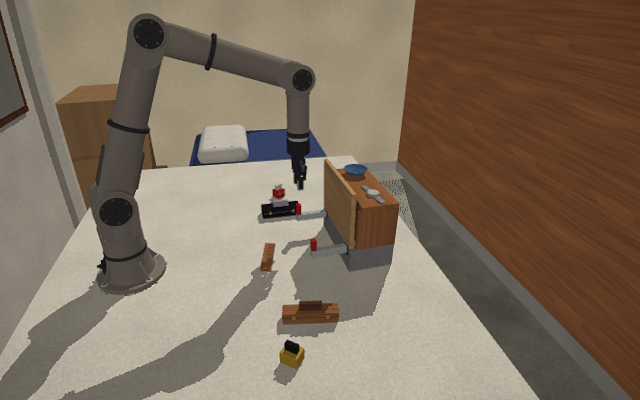

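```bash
python3 -m handwheel '[{"angular":[0,0,-0.002],"dp":[0.005,0.0145,0.08],"fingers":45},{"angular":[0,0,0],"dp":[0,0,0.08],"fingers":45},{"angular":[0,0,0],"dp":[0,0,0.08],"fingers":45},{"angular":[0,0,0],"dp":[0,0,0.07],"fingers":45},{"angular":[0,0,0],"dp":[0,0,0.06],"fingers":45},{"angular":[0,0,0],"dp":[0,0,0],"fingers":10},{"angular":[0,0,0],"dp":[0,0,0],"fingers":10},{"angular":[0,0,0],"dp":[0,0,0],"fingers":10}]'
python3 -m handwheel '[{"angular":[0,0,0],"dp":[0,0,0],"fingers":10},{"angular":[0,0,0],"dp":[0,0,0],"fingers":10},{"angular":[0,0,0],"dp":[0.04,0,0],"fingers":10},{"angular":[0,0,0],"dp":[0.06,0,0],"fingers":10},{"angular":[0,0,0],"dp":[0.06,0,0],"fingers":10},{"angular":[0,0,0],"dp":[0.06,0,0],"fingers":10},{"angular":[0,0,0],"dp":[0.06,0,0],"fingers":10},{"angular":[0,0,0],"dp":[0,0,0],"fingers":10}]'
python3 - <<'E'
from h import *
plan(B(-.213,.112,.110),np.pi+TH)
E
```

```text
clock: 3.4
eef_pos: [0.5562, 0.1244, 0.1127]
tool_rot: [-3.137, -0.002, -3.071]
force: [-1.3, -5.8, -2.6]
gripper_width: 0.0172
clock: 4.4
eef_pos: [0.4852, 0.1196, 0.1126]
tool_rot: [-3.138, -0.003, -3.07]
force: [-1.1, -6.4, -2.2]
gripper_width: 0.0166
t 4.4 at [0.4852 0.1196 0.1126] [-3.138e+00 -3.000e-03 -3.070e+00] F [-1.1 -6.4 -2.2] w 0.0166
turn [-0.0011 -0.0009  0.0014] shift [ 0.17   -0.0092  0.0105]
```

```bash
python3 -m handwheel '[{"angular":[0,0,0],"dp":[0.05,-0.003,0],"fingers":10},{"angular":[0,0,0],"dp":[0.05,-0.003,0],"fingers":10},{"angular":[0,0,0],"dp":[0.04,-0.003,0],"fingers":10},{"angular":[0,0,0],"dp":[0.02,0,0],"fingers":10},{"angular":[0,0,0],"dp":[0.01,0,0],"fingers":10},{"angular":[0,0,0],"dp":[0.008,0,0],"fingers":10},{"angular":[0,0,0],"dp":[0,0,0],"fingers":10},{"angular":[0,0,0],"dp":[0,0,0],"fingers":10}]'
python3 - <<'E'
from h import *
plan(B(-.213,.112,.110),np.pi+TH)
E
```

```text
clock: 5.4
eef_pos: [0.4434, 0.1168, 0.1127]
tool_rot: [-3.141, 0.001, -3.069]
force: [3.9, -3.4, -9.3]
gripper_width: 0.0166
t 5.4 at [0.4434 0.1168 0.1127] [-3.141e+00  1.000e-03 -3.069e+00] F [ 3.9 -3.4 -9.3] w 0.0166
turn [-0.0002  0.0004  0.0019] shift [ 0.0023 -0.009   0.0107]
```

Possibly just reaching the stop, so I'll pull a little further to confirm it.

```bash
python3 -m handwheel '[{"angular":[0,0,0],"dp":[0.008,0,0],"fingers":10},{"angular":[0,0,0],"dp":[0.008,0,0],"fingers":10},{"angular":[0,0,0],"dp":[0.008,0,0],"fingers":10},{"angular":[0,0,0],"dp":[0,0,0],"fingers":10},{"angular":[0,0,0],"dp":[0,0,0],"fingers":10},{"angular":[0,0,0],"dp":[0,0,0],"fingers":10},{"angular":[0,0,0],"dp":[0,0,0],"fingers":10},{"angular":[0,0,0],"dp":[0,0,0],"fingers":10}]'
python3 - <<'E'
from h import *
plan(B(-.213,.112,.110),np.pi+TH)
E
```

```text
clock: 6.4
eef_pos: [0.4432, 0.1168, 0.1129]
tool_rot: [3.141, 0.014, -3.069]
force: [17.6, -2.1, -22.9]
gripper_width: 0.0169
t 6.4 at [0.4432 0.1168 0.1129] [ 3.141  0.014 -3.069] F [ 17.6  -2.1 -22.9] w 0.0169
turn [0.0001 0.0043 0.0017] shift [ 0.0017 -0.0092  0.0115]
```

Stop confirmed: force rose to 18 N with no motion. I'll ease off, release, lift and go to the right tab.

```bash
python3 -m handwheel '[{"angular":[0,0,0],"dp":[-0.02,0,0],"fingers":10},{"angular":[0,0,0],"dp":[0,0,0],"fingers":45},{"angular":[0,0,0],"dp":[0,0,0],"fingers":45},{"angular":[0,0,0],"dp":[0,0,0],"fingers":45},{"angular":[0,0,0],"dp":[0,0,-0.08],"fingers":45},{"angular":[0,0,0],"dp":[0,0,-0.12],"fingers":45},{"angular":[0,0,0],"dp":[0,0,-0.1],"fingers":45},{"angular":[0,0,0],"dp":[0,0,0],"fingers":45}]'
python3 - <<'E'
from h import *
plan([.5662,-.0985,.19],np.pi+TH)
E
```

```text
clock: 7.4
eef_pos: [0.4433, 0.118, 0.1901]
tool_rot: [3.139, 0.006, -3.068]
force: [0.0, -0.2, -0.5]
gripper_width: 0.0452
t 7.4 at [0.4433 0.118  0.1901] [ 3.139  0.006 -3.068] F [ 0.  -0.2 -0.5] w 0.0452
turn [0.0007 0.0018 0.0022] shift [-4.327e-01 -8.969e-01  5.000e-04]
```

```bash
python3 -m handwheel '[{"angular":[0.0007,0.0018,-0.0022],"dp":[-0.062,-0.13,0],"fingers":45},{"angular":[0,0,0],"dp":[-0.062,-0.13,0],"fingers":45},{"angular":[0,0,0],"dp":[-0.062,-0.13,0],"fingers":45},{"angular":[0,0,0],"dp":[-0.062,-0.13,0],"fingers":45},{"angular":[0,0,0],"dp":[-0.062,-0.13,0],"fingers":45},{"angular":[0,0,0],"dp":[-0.062,-0.13,0],"fingers":45},{"angular":[0,0,0],"dp":[-0.06,-0.12,0],"fingers":45},{"angular":[0,0,0],"dp":[0,0,0],"fingers":45}]'
python3 - <<'E'
from h import *
plan([.5662,-.0985,.112],np.pi+TH)
s=snap('top','a3.png'); 
for b in blobs(masks(s)['red'],10): print(b[:2], onz(s,[b[1]],.122))
E
```

```text
clock: 8.4
eef_pos: [0.5669, -0.1022, 0.1863]
tool_rot: [-3.137, -0.007, -3.067]
force: [-0.2, 0.2, -0.5]
gripper_width: 0.0449
t 8.4 at [ 0.5669 -0.1022  0.1863] [-3.137 -0.007 -3.067] F [-0.2  0.2 -0.5] w 0.0449
turn [-0.0013 -0.0024  0.0026] shift [0.0019 0.0149 0.2973]
(36, [168.6, 235.1]) [[0.53117288 0.38834624 0.122     ]]
(13, [164.2, 245.5]) [[0.50433446 0.39972215 0.122     ]]
(32, [272.6, 264.2]) [[0.44644851 0.11708496 0.122     ]]
```

View pics/a3.png

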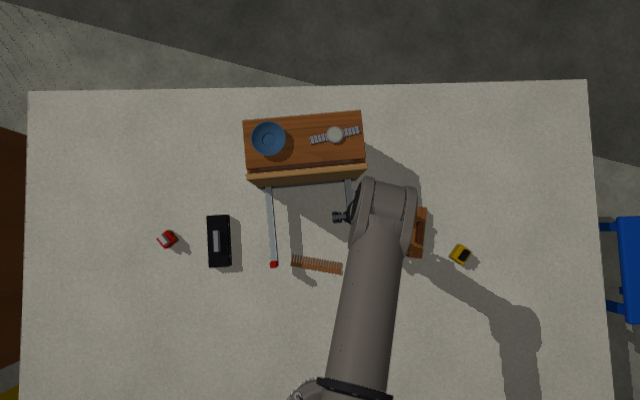

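```bash
python3 -m handwheel '[{"angular":[-0.001,-0.002,0.0026],"dp":[0.002,0.015,0.06],"fingers":45},{"angular":[0,0,0],"dp":[0,0,0.06],"fingers":45},{"angular":[0,0,0],"dp":[0,0,0.06],"fingers":45},{"angular":[0,0,0],"dp":[0,0,0.06],"fingers":45},{"angular":[0,0,0],"dp":[0,0,0.055],"fingers":45},{"angular":[0,0,0],"dp":[0,0,0],"fingers":10},{"angular":[0,0,0],"dp":[0,0,0],"fingers":10},{"angular":[0,0,0],"dp":[0,0,0],"fingers":10}]'
python3 -m handwheel '[{"angular":[0,0,0],"dp":[0,0,0],"fingers":10},{"angular":[0,0,0],"dp":[0,0,0],"fingers":10},{"angular":[0,0,0],"dp":[0.04,0,0],"fingers":10},{"angular":[0,0,0],"dp":[0.06,0,0],"fingers":10},{"angular":[0,0,0],"dp":[0.06,0,0],"fingers":10},{"angular":[0,0,0],"dp":[0.06,0,0],"fingers":10},{"angular":[0,0,0],"dp":[0.06,0,0],"fingers":10},{"angular":[0,0,0],"dp":[0,0,0],"fingers":10}]'
python3 - <<'E'
from h import *
plan(B(-.213,-.112,.110),np.pi+TH)
E
```

```text
clock: 9.45
eef_pos: [0.5657, -0.0995, 0.1133]
tool_rot: [-3.137, -0.0, -3.073]
force: [1.6, -6.1, -7.3]
gripper_width: 0.0167
clock: 10.45
eef_pos: [0.494, -0.1043, 0.1133]
tool_rot: [-3.138, -0.003, -3.073]
force: [-0.7, -5.7, -6.3]
gripper_width: 0.0168
t 10.45 at [ 0.494  -0.1043  0.1133] [-3.138e+00 -3.000e-03 -3.073e+00] F [-0.7 -5.7 -6.3] w 0.0168
turn [-0.0011 -0.0009  0.0004] shift [ 0.145  -0.0093  0.0131]
```

```bash
python3 -m handwheel '[{"angular":[0,0,0],"dp":[0.05,0,0],"fingers":10},{"angular":[0,0,0],"dp":[0.05,0,0],"fingers":10},{"angular":[0,0,0],"dp":[0.03,0,0],"fingers":10},{"angular":[0,0,0],"dp":[0.015,0,0],"fingers":10},{"angular":[0,0,0],"dp":[0.01,0,0],"fingers":10},{"angular":[0,0,0],"dp":[0.01,0,0],"fingers":10},{"angular":[0,0,0],"dp":[0.01,0,0],"fingers":10},{"angular":[0,0,0],"dp":[0,0,0],"fingers":10}]'
python3 - <<'E'
from h import *
plan(B(-.213,-.112,.110),np.pi+TH)
E
```

```text
clock: 11.45
eef_pos: [0.4591, -0.1066, 0.1135]
tool_rot: [-3.135, 0.014, -3.071]
force: [17.7, -6.8, -25.4]
gripper_width: 0.0168
t 11.45 at [ 0.4591 -0.1066  0.1135] [-3.135  0.014 -3.071] F [ 17.7  -6.8 -25.4] w 0.0168
turn [-0.0022  0.0045  0.001 ] shift [ 0.005  -0.0092  0.0139]
```

```bash
python3 -m handwheel '[{"angular":[0,0,0],"dp":[-0.02,0,0],"fingers":10},{"angular":[0,0,0],"dp":[0,0,0],"fingers":45},{"angular":[0,0,0],"dp":[0,0,0],"fingers":45},{"angular":[0,0,0],"dp":[0,0,0],"fingers":45},{"angular":[0,0,0],"dp":[0,0,-0.08],"fingers":45},{"angular":[0,0,0],"dp":[0,0,-0.15],"fingers":20},{"angular":[0,0,0],"dp":[0,0,-0.2],"fingers":0},{"angular":[0,0,0],"dp":[0,0,-0.2],"fingers":0}]'
python3 -m handwheel '[{"angular":[0,0,0],"dp":[0,0.11,-0.2],"fingers":0},{"angular":[0,0,0],"dp":[0,0.11,-0.12],"fingers":0},{"angular":[0,0,0],"dp":[0,0.11,0],"fingers":0},{"angular":[0,0,0],"dp":[0,0.11,0],"fingers":0},{"angular":[0,0,0],"dp":[0,0.1,0],"fingers":0},{"angular":[0,0,0],"dp":[0,0,0],"fingers":0},{"angular":[0,0,0],"dp":[0,0,0],"fingers":0},{"angular":[0,0,0],"dp":[0,0,0],"fingers":0}]'
python3 - <<'E'
from h import *
plan(B(.045,.03,.35),np.pi+TH)
s=snap('top','a4.png'); 
for b in blobs(masks(s)['red'],10): print(b[:2], onz(s,[b[1]],.122))
print(B(-.213,.112,.122),B(-.213,-.112,.122))
snap('side','a5.png')
E
```

```text
clock: 12.45
eef_pos: [0.4574, -0.1027, 0.2732]
tool_rot: [3.14, 0.001, -3.069]
force: [1.1, -0.5, 0.3]
gripper_width: 0.0001
clock: 13.45
eef_pos: [0.448, 0.03, 0.3516]
tool_rot: [3.141, 0.001, -3.072]
force: [-0.2, -0.5, -0.3]
gripper_width: -0.0001
t 13.45 at [0.448  0.03   0.3516] [ 3.141e+00  1.000e-03 -3.072e+00] F [-0.2 -0.5 -0.3] w -0.0001
turn [0.0001 0.0003 0.0007] shift [-1.0344  0.0105  0.0064]
(35, [168.5, 235.1]) [[0.53118099 0.38860596 0.122     ]]
(12, [164.0, 245.6]) [[0.5040902 0.4002395 0.122    ]]
(33, [356.5, 255.7]) [[ 0.46184063 -0.10533333  0.122     ]]
(32, [272.6, 264.2]) [[0.44644851 0.11708496 0.122     ]]
[0.44297951 0.11448838 0.122     ] [ 0.45797629 -0.10900904  0.122     ]
```

View pics/a4.png

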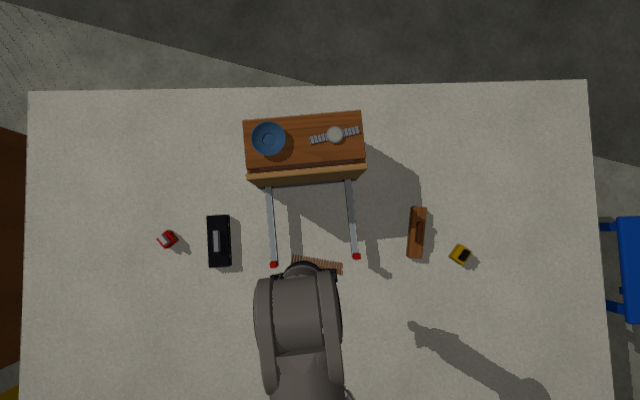

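View pics/a5.png

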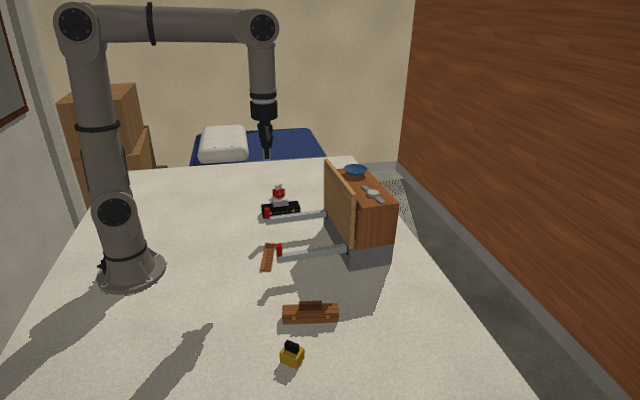

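```bash
sed -i 's/O=np.array(\[.663,.017\])/O=np.array([.6635,.021])/' h.py
python3 -m handwheel '[{"angular":[0,0,0],"dp":[-0.12,0,0],"fingers":0},{"angular":[0,0,0],"dp":[-0.14,0,0],"fingers":0},{"angular":[0,0,0],"dp":[-0.15,0,0],"fingers":0},{"angular":[0,0,0],"dp":[-0.15,0,0],"fingers":0},{"angular":[0,0,0],"dp":[-0.15,0,0],"fingers":0},{"angular":[0,0,0],"dp":[-0.15,0,0],"fingers":0},{"angular":[0,0,0],"dp":[-0.12,0,0],"fingers":0},{"angular":[0,0,0],"dp":[-0.05,0,0],"fingers":0}]'
python3 - <<'E'
from h import *
plan(B(.045,.03,.268),np.pi+TH)
snap('side','a6.png')
E
```

```text
clock: 14.55
eef_pos: [0.7062, 0.0493, 0.3497]
tool_rot: [3.141, -0.001, -3.071]
force: [-0.5, 0.0, 0.8]
gripper_width: 0.0001
t 14.55 at [0.7062 0.0493 0.3497] [ 3.141e+00 -1.000e-03 -3.071e+00] F [-0.5  0.   0.8] w 0.0001
turn [ 0.     -0.0004  0.0013] shift [-0.002   0.0184  0.3267]
```

View pics/a6.png

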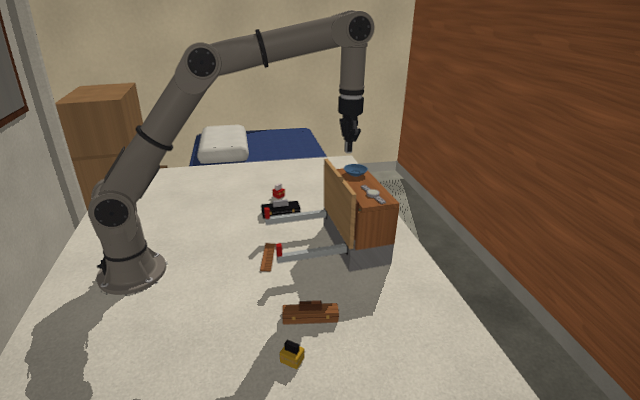

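```bash
python3 -m handwheel '[{"angular":[0,0,0],"dp":[0,0,0.08],"fingers":0},{"angular":[0,0,0],"dp":[0,0,0.09],"fingers":0},{"angular":[0,0,0],"dp":[0,0,0.09],"fingers":0},{"angular":[0,0,0],"dp":[0,0,0.06],"fingers":0},{"angular":[0,0,0],"dp":[0,0,0.03],"fingers":0},{"angular":[0,0,0],"dp":[0,0,0],"fingers":0},{"angular":[0,0,0],"dp":[0.03,0,0],"fingers":0},{"angular":[0,0,0],"dp":[0.04,0,0],"fingers":0}]'
python3 -m handwheel '[{"angular":[0,0,0],"dp":[0.03,0,0],"fingers":0},{"angular":[0,0,0],"dp":[0.03,0,0],"fingers":0},{"angular":[0,0,0],"dp":[0.03,0,0],"fingers":0},{"angular":[0,0,0],"dp":[0.03,0,0],"fingers":0},{"angular":[0,0,0],"dp":[0.03,0,0],"fingers":0},{"angular":[0,0,0],"dp":[0.03,0,0],"fingers":0},{"angular":[0,0,0],"dp":[0.03,0,0],"fingers":0},{"angular":[0,0,0],"dp":[0.03,0,0],"fingers":0}]'
python3 - <<'E'
from h import *
plan(B(-.08,.03,.268),np.pi+TH)
snap('side','a7.png')
E
```

```text
clock: 15.6
eef_pos: [0.6874, 0.0488, 0.2652]
tool_rot: [3.141, 0.002, -3.07]
force: [1.5, 0.9, 0.3]
gripper_width: -0.0001
clock: 16.6
eef_pos: [0.6268, 0.0445, 0.2638]
tool_rot: [3.141, -0.0, -3.07]
force: [1.6, -0.2, 0.6]
gripper_width: 0.0001
t 16.6 at [0.6268 0.0445 0.2638] [ 3.141 -0.    -3.07 ] F [ 1.6 -0.2  0.6] w 0.0001
turn [ 0.0003 -0.0001  0.0016] shift [ 0.1797  0.0164 -0.0166]
```

View pics/a7.png

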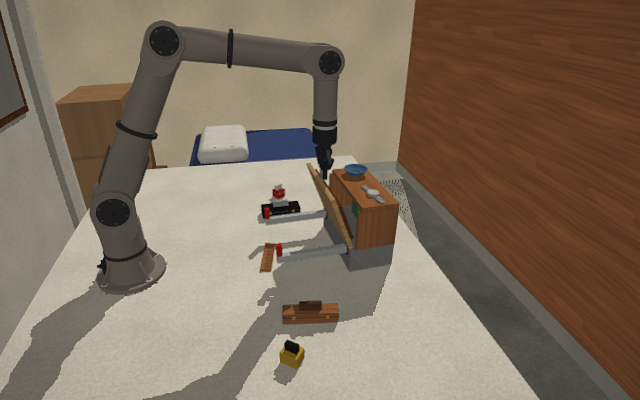

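The flap is already tipping by about 0.3 rad. I'll carry on pulling slowly.

```bash
python3 -m handwheel '[{"angular":[0,0,0],"dp":[0.025,0,0.003],"fingers":0},{"angular":[0,0,0],"dp":[0.025,0,0.003],"fingers":0},{"angular":[0,0,0],"dp":[0.025,0,0.003],"fingers":0},{"angular":[0,0,0],"dp":[0.025,0,0.003],"fingers":0},{"angular":[0,0,0],"dp":[0.025,0,0],"fingers":0},{"angular":[0,0,0],"dp":[0.025,0,0],"fingers":0},{"angular":[0,0,0],"dp":[0,0,-0.1],"fingers":0},{"angular":[0,0,0],"dp":[0,0,-0.15],"fingers":0}]'
python3 - <<'E'
from h import *
plan(B(-.08,.03,.268),np.pi+TH)
snap('side','a8.png')
E
```

```text
clock: 17.65
eef_pos: [0.5888, 0.0418, 0.323]
tool_rot: [3.141, -0.003, -3.07]
force: [1.1, 1.1, -0.6]
gripper_width: -0.0001
t 17.65 at [0.5888 0.0418 0.323 ] [ 3.141e+00 -3.000e-03 -3.070e+00] F [ 1.1  1.1 -0.6] w -0.0001
turn [ 0.0003 -0.001   0.0016] shift [0.0276 0.0169 0.2199]
```

View pics/a8.png

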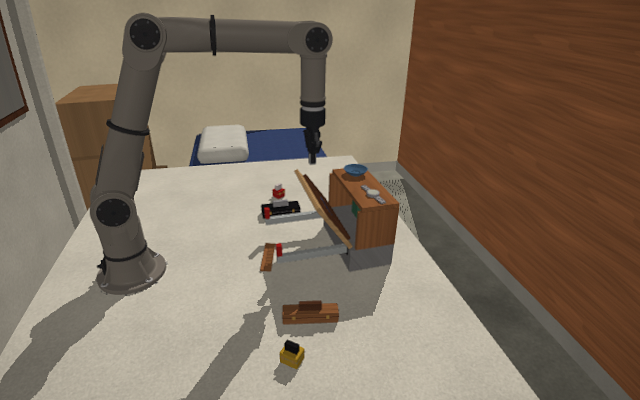

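```bash
python3 - <<'E'
from h import *
s=snap('top')
f=s['frame']
def z(x0,x1,y0,y1,k): return cv2.resize(f[y0:y1,x0:x1],None,fx=k,fy=k,interpolation=cv2.INTER_CUBIC)
a=z(152,182,225,255,13); b=z(199,239,206,276,5.57); c=z(397,437,200,265,6); d=z(445,475,239,269,13)
im=np.zeros((390,390+223+240*0+0+0,3),np.uint8)
a=cv2.resize(a,(390,390))
im=np.hstack([a, cv2.resize(b,(223,390))]); cv2.imwrite('pics/z1.png',cv2.cvtColor(im,cv2.COLOR_RGB2BGR))
im=np.hstack([cv2.resize(c,(240,390)), cv2.resize(d,(390,390))]); cv2.imwrite('pics/z2.png',cv2.cvtColor(im,cv2.COLOR_RGB2BGR))
E
```

```text
(no output)
```

View pics/z1.png

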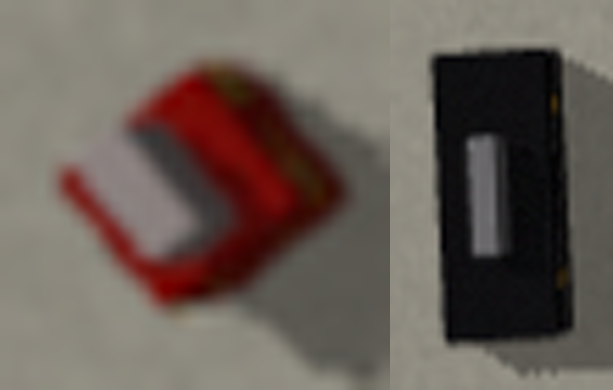

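View pics/z2.png

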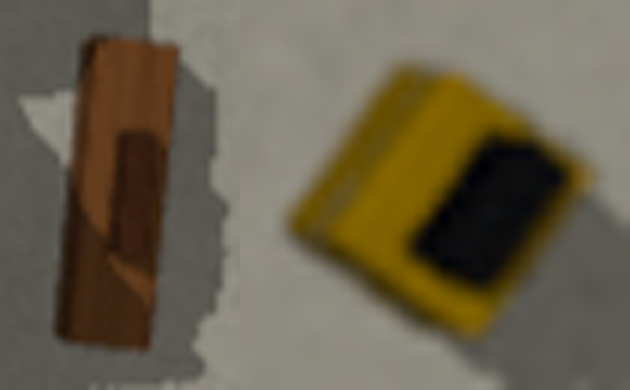

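```bash
cat > m.py <<'E'
from h import *
s=snap('top','a9.png')
def q(n,c,d,z):
    c=np.array(c,float);d=np.array(d,float);d/=np.linalg.norm(d)
    P=onz(s,[c-.0,c-5*d,c+5*d],z); v=P[2]-P[1]; print(n,P[0].round(4),'long axis angle',round(np.arctan2(v[1],v[0])%np.pi,3))
q('ring',(162.3,239.5),(72,95),.059)
q('glasses',(215.5,240.8),(5,120),.059)
q('glasses lid',(219.0-.6,240.8),(5,120),.036)
q('comb',(420.9,232.8),(-30,305),.059)
q('comb lid',(417.3,232.1),(-30,305),.036)
q('tin',(464.6,254.5),(-85,115),.059)
E
python3 m.py
```

```text
ring [0.5187 0.4292 0.059 ] long axis angle 0.634
glasses [0.5105 0.2819 0.059 ] long axis angle 0.033
glasses lid [0.5095 0.2795 0.036 ] long axis angle 0.032
comb [ 0.5157 -0.298   0.059 ] long axis angle 2.993
comb lid [ 0.5174 -0.2944  0.036 ] long axis angle 2.994
tin [ 0.4512 -0.4185  0.059 ] long axis angle 2.452
```

View pics/a9.png

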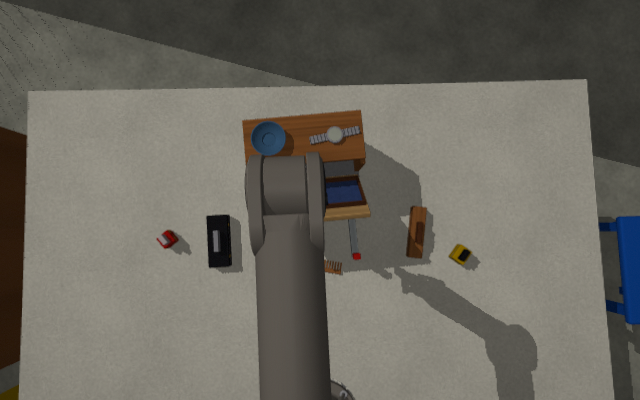

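```bash
python3 - <<'E'
from h import *
plan([.510,.281,.16],.033-np.pi)
E
```

```text
t 17.8 at [0.5911 0.0416 0.3262] [ 3.141  0.006 -3.07 ] F [-0.3 -0.6 -0.3] w 0.0
turn [0.0003 0.0019 0.0124] shift [0.2925 0.9677 0.6648]
```

```bash
python3 -m handwheel '[{"angular":[0,0.002,0.0124],"dp":[0,0,0],"fingers":50},{"angular":[0,0,0],"dp":[0.042,0.138,0],"fingers":50},{"angular":[0,0,0],"dp":[0.042,0.138,0],"fingers":50},{"angular":[0,0,0],"dp":[0.042,0.138,0.0],"fingers":50},{"angular":[0,0,0],"dp":[0.042,0.138,0.1],"fingers":50},{"angular":[0,0,0],"dp":[0.042,0.138,0.15],"fingers":50},{"angular":[0,0,0],"dp":[0.042,0.138,0.16],"fingers":50},{"angular":[0,0,0],"dp":[0.04,0.138,0.15],"fingers":50}]'
python3 - <<'E'
from h import *
plan([.510,.281,.053],.033-np.pi)
E
```

```text
clock: 18.8
eef_pos: [0.5067, 0.2813, 0.1814]
tool_rot: [-3.141, -0.009, -3.11]
force: [2.0, 1.3, 0.5]
gripper_width: 0.0501
t 18.8 at [0.5067 0.2813 0.1814] [-3.141 -0.009 -3.11 ] F [2.  1.3 0.5] w 0.0501
turn [-0.0002 -0.0027 -0.0004] shift [-0.0132 -0.0018  0.5136]
```

```bash
python3 -m handwheel '[{"angular":[0,-0.002,0],"dp":[-0.008,0,0.09],"fingers":50},{"angular":[0,0,0],"dp":[0,0,0.1],"fingers":50},{"angular":[0,0,0],"dp":[0,0,0.1],"fingers":50},{"angular":[0,0,0],"dp":[0,0,0.08],"fingers":50},{"angular":[0,0,0],"dp":[0,0,0.06],"fingers":50},{"angular":[0,0,0],"dp":[0,0,0.04],"fingers":50},{"angular":[0,0,0],"dp":[0,0,0.02],"fingers":50},{"angular":[0,0,0],"dp":[0,0,0.0],"fingers":50}]'
python3 - <<'E'
from h import *
plan([.510,.281,.053],.033-np.pi)
snap('side','b1.png'); snap('top','b2.png')
E
```

```text
clock: 19.8
eef_pos: [0.5104, 0.2811, 0.0618]
tool_rot: [3.141, 0.001, -3.109]
force: [0.2, 0.2, -0.8]
gripper_width: 0.0501
t 19.8 at [0.5104 0.2811 0.0618] [ 3.141e+00  1.000e-03 -3.109e+00] F [ 0.2  0.2 -0.8] w 0.0501
turn [ 0.0003  0.0002 -0.    ] shift [ 0.0016 -0.0003  0.035 ]
```

View pics/b1.png

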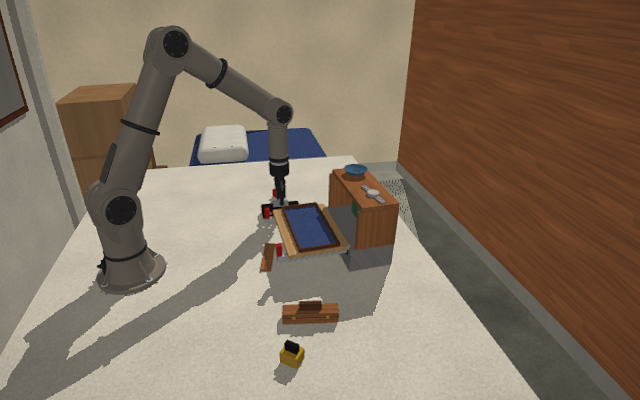

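View pics/b2.png

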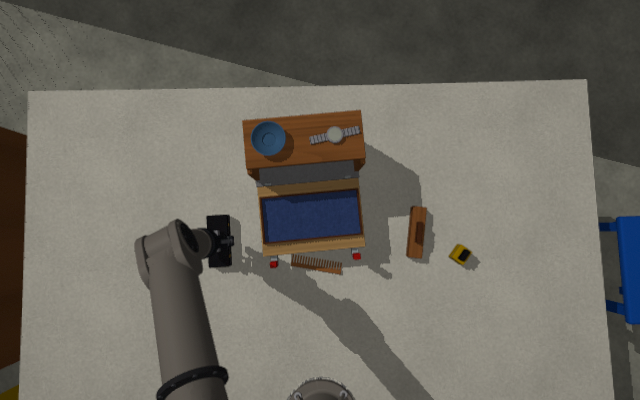

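```bash
python3 -m handwheel '[{"angular":[0,0,0],"dp":[0,0,0.02],"fingers":50},{"angular":[0,0,0],"dp":[0,0,0.012],"fingers":50},{"angular":[0,0,0],"dp":[0,0,0],"fingers":50},{"angular":[0,0,0],"dp":[0,0,0],"fingers":5},{"angular":[0,0,0],"dp":[0,0,0],"fingers":5},{"angular":[0,0,0],"dp":[0,0,0],"fingers":5},{"angular":[0,0,0],"dp":[0,0,0],"fingers":5},{"angular":[0,0,0],"dp":[0,0,0],"fingers":5}]'
python3 - <<'E'
from h import *
plan([.510,.281,.21],None)
s=snap('top'); h=cv2.cvtColor(s['frame'],cv2.COLOR_RGB2HSV)
m=(h[...,0]>105)&(h[...,0]<130)&(h[...,1]>110); m[:,:250]=0;m[:,375:]=0;m[:170]=0;m[260:]=0
for b in blobs(m,200):
    print(b); bp=cv2.boxPoints(b[2]); P=onz(s,bp,.099); print(P.round(4)); print('c',onz(s,[b[2][0]],.099), 'exp',B(-.093,0,.099)); e=P[1]-P[0]; print(np.linalg.norm(e),np.linalg.norm(P[2]-P[1]),np.arctan2(e[1],e[0]))
E
```

```text
clock: 20.9
eef_pos: [0.5105, 0.2814, 0.054]
tool_rot: [3.14, 0.001, -3.108]
force: [-0.9, 0.7, 0.9]
gripper_width: 0.0125
t 20.9 at [0.5105 0.2814 0.054 ] [ 3.140e+00  1.000e-03 -3.108e+00] F [-0.9  0.7  0.9] w 0.0125
turn [0.0005 0.0004 0.    ] shift [ 0.0021 -0.0015 -0.6242]
(3991, [310.5, 215.7], ((310.5393371582031, 215.66293334960938), (42.37966537475586, 94.90390014648438), 84.5596694946289))
[[ 0.6212  0.1467  0.099 ]
 [ 0.6388 -0.1127  0.099 ]
 [ 0.523  -0.1194  0.099 ]
 [ 0.5063  0.1379  0.099 ]]
c [[0.57204493 0.01354835 0.099     ]] exp [0.57070866 0.01477366 0.099     ]
0.25994538757207614 0.11594920173967875 -1.5032509002423668
```

```bash
python3 -m handwheel '[{"angular":[0,0,0],"dp":[0,0,-0.04],"fingers":5},{"angular":[0,0,0],"dp":[0,0,-0.1],"fingers":5},{"angular":[0,0,0],"dp":[0,0,-0.12],"fingers":5},{"angular":[0,0,0],"dp":[0,0,-0.12],"fingers":5},{"angular":[0,0,0],"dp":[0,0,-0.12],"fingers":5},{"angular":[0,0,0],"dp":[0,0,-0.12],"fingers":5},{"angular":[0,0,0.03],"dp":[0,0,-0.04],"fingers":5},{"angular":[0,0,0.045],"dp":[0,0,0],"fingers":5}]'
python3 -m handwheel '[{"angular":[0,0,0.05],"dp":[0,0,0],"fingers":5},{"angular":[0,0,0.05],"dp":[0,0,0],"fingers":5},{"angular":[0,0,0.05],"dp":[0,0,0],"fingers":5},{"angular":[0,0,0.05],"dp":[0,0,0],"fingers":5},{"angular":[0,0,0.05],"dp":[0,0,0],"fingers":5},{"angular":[0,0,0.05],"dp":[0,0,0],"fingers":5},{"angular":[0,0,0.05],"dp":[0,0,0],"fingers":5},{"angular":[0,0,0.05],"dp":[0,0,0],"fingers":5}]'
python3 - <<'E'
from h import *
plan(B(-.070,.049,.22),TH+np.pi/2)
snap('top','b3.png')
E
```

```text
clock: 21.95
eef_pos: [0.5107, 0.2806, 0.2202]
tool_rot: [3.14, 0.002, 2.934]
force: [-0.3, -0.9, -2.6]
gripper_width: 0.0127
clock: 22.95
eef_pos: [0.5097, 0.2803, 0.2186]
tool_rot: [-3.141, -0.0, 1.677]
force: [0.6, -0.9, -2.4]
gripper_width: 0.0127
t 22.95 at [0.5097 0.2803 0.2186] [-3.141 -0.     1.677] F [ 0.6 -0.9 -2.4] w 0.0127
turn [-0.0002 -0.      0.0124] shift [-0.8801  0.2642 -0.0057]
```

View pics/b3.png

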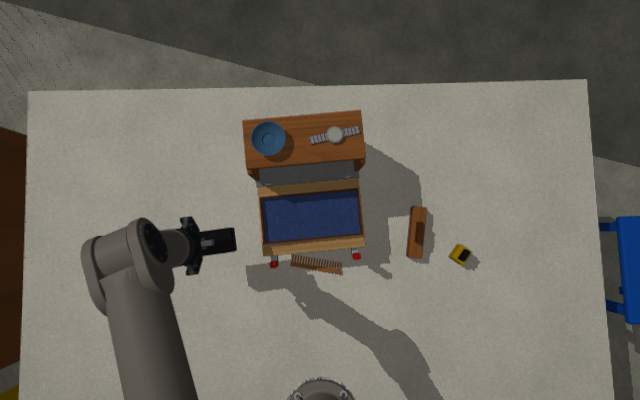

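```bash
python3 -m handwheel '[{"angular":[0,0,0.0124],"dp":[0,0,0],"fingers":5},{"angular":[0,0,0],"dp":[-0.12,0.035,0],"fingers":5},{"angular":[0,0,0],"dp":[-0.13,0.04,0],"fingers":5},{"angular":[0,0,0],"dp":[-0.14,0.04,0],"fingers":5},{"angular":[0,0,0],"dp":[-0.14,0.04,0],"fingers":5},{"angular":[0,0,0],"dp":[-0.14,0.04,0],"fingers":5},{"angular":[0,0,0],"dp":[-0.13,0.04,0],"fingers":5},{"angular":[0,0,0],"dp":[-0.08,0.03,0],"fingers":5}]'
python3 - <<'E'
from h import *
plan(B(-.070,.049,.160),TH+np.pi/2)
s=snap('top','b4.png');cv2.imwrite('pics/b4z.png',cv2.cvtColor(cv2.resize(s['frame'][150:290,180:400],None,fx=3.6,fy=3.6),cv2.COLOR_RGB2BGR))
E
```

```text
clock: 24.0
eef_pos: [0.5925, 0.0634, 0.2187]
tool_rot: [3.141, 0.0, 1.642]
force: [-0.5, 0.8, -1.3]
gripper_width: 0.0126
t 24.0 at [0.5925 0.0634 0.2187] [3.141 0.    1.642] F [-0.5  0.8 -1.3] w 0.0126
turn [0.0001 0.0001 0.0012] shift [ 0.0079 -0.0079  0.2348]
```

View pics/b4z.png

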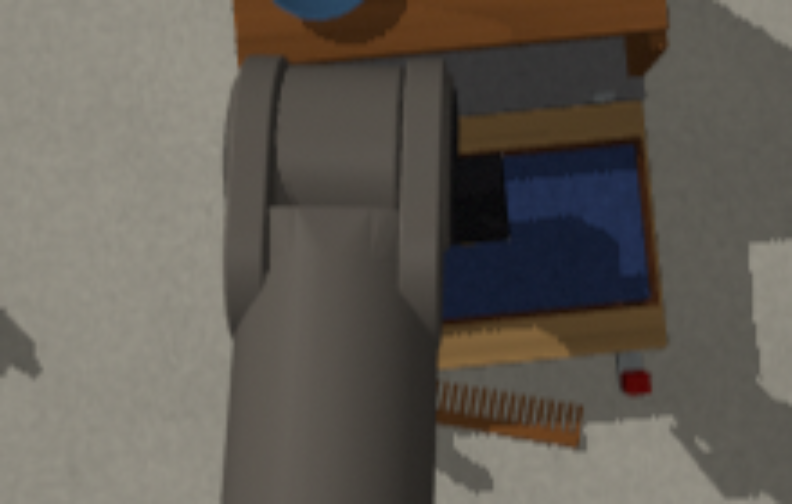

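```bash
cat >> h.py <<'E'
def toB(P):
    P=np.atleast_2d(P); d=P[:,:2]-O; c,s_=np.cos(TH),np.sin(TH); return np.c_[c*d[:,0]+s_*d[:,1],-s_*d[:,0]+c*d[:,1]]
E
python3 - <<'E'
from h import *
s=snap('top'); g=lambda a:np.array(a)/3.6+[180,150]-.36
print(toB(onz(s,[g((502,154)),g((508,241))],.2187-.054+.036)).round(4), toB([.5925,.0634]))
E
```

```text
[[-0.0395 -0.0276]
 [-0.0992 -0.0259]] [[-0.06800203  0.04705831]]
```

```bash
python3 -m handwheel '[{"angular":[0,0,0.001],"dp":[0.008,-0.007,0.04],"fingers":5},{"angular":[0,0,0],"dp":[0,0,0.06],"fingers":5},{"angular":[0,0,0],"dp":[0,0,0.05],"fingers":5},{"angular":[0,0,0],"dp":[0,0,0.04],"fingers":5},{"angular":[0,0,0],"dp":[0,0,0.03],"fingers":5},{"angular":[0,0,0],"dp":[0,0,0.02],"fingers":5},{"angular":[0,0,0],"dp":[0,0,0.01],"fingers":5},{"angular":[0,0,0],"dp":[0,0,0],"fingers":5}]'
python3 - <<'E'
from h import *
plan(B(-.070,.049,.153),TH+np.pi/2)
E
```

```text
clock: 25.1
eef_pos: [0.5905, 0.0681, 0.1562]
tool_rot: [3.141, -0.001, 1.64]
force: [0.5, 0.0, -2.5]
gripper_width: 0.0126
t 25.1 at [0.5905 0.0681 0.1562] [ 3.141e+00 -1.000e-03  1.640e+00] F [ 0.5  0.  -2.5] w 0.0126
turn [ 0.0003 -0.0003  0.0007] shift [-0.0116 -0.0015  0.0127]
```

```bash
python3 -m handwheel '[{"angular":[0,0,0],"dp":[-0.01,0,0.005],"fingers":5},{"angular":[0,0,0],"dp":[0,0,0.006],"fingers":5},{"angular":[0,0,0],"dp":[0,0,0.005],"fingers":5},{"angular":[0,0,0],"dp":[0,0,0],"fingers":5},{"angular":[0,0,0],"dp":[0,0,0],"fingers":32},{"angular":[0,0,0],"dp":[0,0,0],"fingers":32},{"angular":[0,0,0],"dp":[0,0,0],"fingers":32},{"angular":[0,0,0],"dp":[0,0,-0.03],"fingers":32}]'
python3 -m handwheel '[{"angular":[0,0,0],"dp":[0,0,-0.06],"fingers":32},{"angular":[0,0,0],"dp":[0,0,-0.1],"fingers":32},{"angular":[0,0,0],"dp":[0,0,-0.12],"fingers":32},{"angular":[0,0,0],"dp":[0,0,-0.12],"fingers":32},{"angular":[0,0,0],"dp":[0,-0.15,0],"fingers":32},{"angular":[0,0,0],"dp":[0.0,-0.2,0],"fingers":32},{"angular":[0,0,0],"dp":[0,-0.2,0],"fingers":32},{"angular":[0,0,0],"dp":[0,0,0],"fingers":32}]'
python3 - <<'E'
from h import *
plan([.5165,-.296,.25],2.993-np.pi)
s=snap('top','b5.png')
E
```

```text
clock: 26.1
eef_pos: [0.5901, 0.0658, 0.1592]
tool_rot: [-3.141, -0.001, 1.64]
force: [0.5, 0.5, 0.2]
gripper_width: 0.032
clock: 27.1
eef_pos: [0.4498, 0.0556, 0.26]
tool_rot: [-3.14, -0.004, 1.64]
force: [0.7, -0.6, -0.4]
gripper_width: 0.032
t 27.1 at [0.4498 0.0556 0.26  ] [-3.14  -0.004  1.64 ] F [ 0.7 -0.6 -0.4] w 0.032
turn [-1.400e-03 -5.000e-04  5.695e-01] shift [0.4721 1.3514 0.0402]
```

View pics/b5.png

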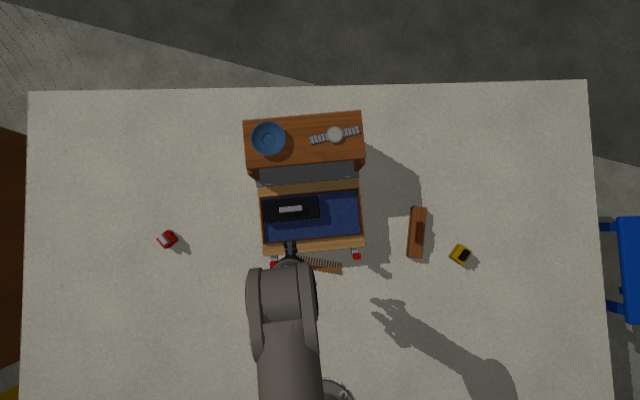

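```bash
python3 - <<'E'
from h import *
s=snap('top'); cv2.imwrite('pics/b6z.png',cv2.cvtColor(cv2.resize(s['frame'][180:250,250:375],None,fx=6.4,fy=6.4,interpolation=cv2.INTER_CUBIC),cv2.COLOR_RGB2BGR))
E
python3 -m handwheel '[{"angular":[0,0,-0.048],"dp":[0,0,0],"fingers":50},{"angular":[0,0,-0.048],"dp":[0,0,0],"fingers":50},{"angular":[0,0,-0.048],"dp":[0,0,0],"fingers":50},{"angular":[0,0,-0.048],"dp":[0,0,0],"fingers":50},{"angular":[0,0,-0.048],"dp":[0,0,0],"fingers":50},{"angular":[0,0,-0.048],"dp":[0,0,0],"fingers":50},{"angular":[0,0,-0.048],"dp":[0,0,0],"fingers":50},{"angular":[0,0,-0.048],"dp":[0,0,0],"fingers":50}]'
python3 - <<'E'
from h import *
plan([.5165,-.296,.2],2.993)
E
```

```text
clock: 28.2
eef_pos: [0.4554, 0.056, 0.2603]
tool_rot: [3.14, 0.003, 2.851]
force: [0.1, 0.6, 0.5]
gripper_width: 0.0499
t 28.2 at [0.4554 0.056  0.2603] [3.140e+00 3.000e-03 2.851e+00] F [0.1 0.6 0.5] w 0.0499
turn [ 0.0003  0.0009 -0.0453] shift [-0.4501 -1.3562  0.2411]
```

View pics/b6z.png

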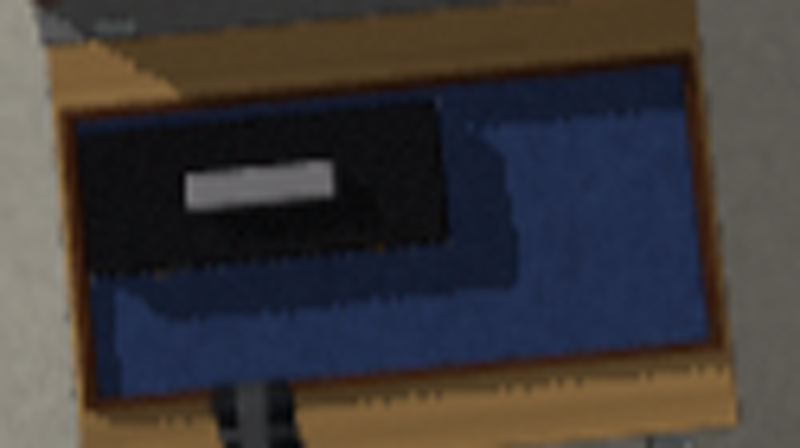

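```bash
python3 -m handwheel '[{"angular":[0,0,-0.0453],"dp":[0,0,0],"fingers":50},{"angular":[0,0,0],"dp":[-0.05,-0.15,0],"fingers":50},{"angular":[0,0,0],"dp":[-0.05,-0.15,0],"fingers":50},{"angular":[0,0,0],"dp":[-0.05,-0.15,0],"fingers":50},{"angular":[0,0,0],"dp":[-0.05,-0.15,0],"fingers":50},{"angular":[0,0,0],"dp":[-0.05,-0.15,0],"fingers":50},{"angular":[0,0,0],"dp":[-0.05,-0.15,0],"fingers":50},{"angular":[0,0,0],"dp":[-0.05,-0.15,0],"fingers":50}]'
python3 -m handwheel '[{"angular":[0,0,0],"dp":[-0.04,-0.13,0],"fingers":50},{"angular":[0,0,0],"dp":[-0.04,-0.12,0.04],"fingers":50},{"angular":[0,0,0],"dp":[-0.02,-0.06,0.08],"fingers":50},{"angular":[0,0,0],"dp":[0,0,0.1],"fingers":50},{"angular":[0,0,0],"dp":[0,0,0.1],"fingers":50},{"angular":[0,0,0],"dp":[0,0,0.1],"fingers":50},{"angular":[0,0,0],"dp":[0,0,0.08],"fingers":50},{"angular":[0,0,0],"dp":[0,0,0],"fingers":50}]'
python3 - <<'E'
from h import *
plan([.5165,-.296,.055],2.993)
s=snap('side');cv2.imwrite('pics/b7z.png',cv2.cvtColor(cv2.resize(s['frame'][200:370,220:420],None,fx=3.5,fy=3.5),cv2.COLOR_RGB2BGR))
E
```

```text
clock: 29.2
eef_pos: [0.5019, -0.2188, 0.2599]
tool_rot: [-3.141, 0.002, 2.989]
force: [0.3, 0.2, -0.3]
gripper_width: 0.0502
clock: 30.2
eef_pos: [0.5123, -0.2952, 0.1316]
tool_rot: [3.139, -0.004, 2.99]
force: [-0.6, -0.6, 0.7]
gripper_width: 0.0501
t 30.2 at [ 0.5123 -0.2952  0.1316] [ 3.139 -0.004  2.99 ] F [-0.6 -0.6  0.7] w 0.0501
turn [ 0.0009 -0.0014 -0.0009] shift [-0.0171 -0.0005  0.3063]
```

View pics/b7z.png

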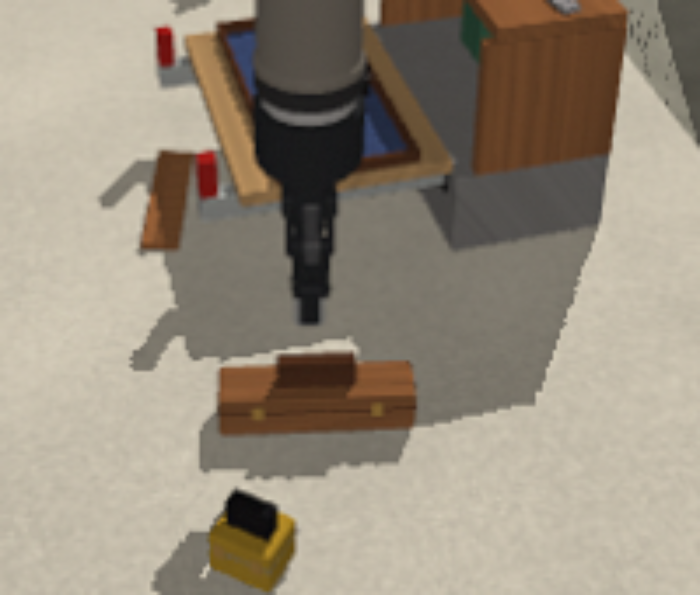

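```bash
python3 -m handwheel '[{"angular":[0.0009,-0.0014,-0.0009],"dp":[-0.012,0,0.06],"fingers":50},{"angular":[0,0,0],"dp":[-0.004,0,0.08],"fingers":50},{"angular":[0,0,0],"dp":[0,0,0.07],"fingers":50},{"angular":[0,0,0],"dp":[0,0,0.05],"fingers":50},{"angular":[0,0,0],"dp":[0,0,0.03],"fingers":50},{"angular":[0,0,0],"dp":[0,0,0.015],"fingers":50},{"angular":[0,0,0],"dp":[0,0,0],"fingers":50},{"angular":[0,0,0],"dp":[0,0,0],"fingers":50}]'
python3 - <<'E'
from h import *
plan([.5165,-.296,.055],2.993)
E
```

```text
clock: 31.25
eef_pos: [0.5175, -0.298, 0.0586]
tool_rot: [-3.139, 0.006, 2.992]
force: [-0.4, -0.8, 0.1]
gripper_width: 0.05
t 31.25 at [ 0.5175 -0.298   0.0586] [-3.139  0.006  2.992] F [-0.4 -0.8  0.1] w 0.05
turn [-0.0007  0.0019 -0.0004] shift [0.0053 0.0073 0.0142]
```

```bash
python3 -m handwheel '[{"angular":[-0.0007,0.0018,0],"dp":[0.004,0.005,0.016],"fingers":50},{"angular":[0,0,0],"dp":[0,0,0],"fingers":5},{"angular":[0,0,0],"dp":[0,0,0],"fingers":5},{"angular":[0,0,0],"dp":[0,0,0],"fingers":5},{"angular":[0,0,0],"dp":[0,0,0],"fingers":5},{"angular":[0,0,0],"dp":[0,0,0],"fingers":5},{"angular":[0,0,0],"dp":[0,0,0],"fingers":5},{"angular":[0,0,0],"dp":[0,0,-0.03],"fingers":5}]'
python3 -m handwheel '[{"angular":[0,0,0],"dp":[0,0,-0.08],"fingers":5},{"angular":[0,0,0],"dp":[0,0,-0.12],"fingers":5},{"angular":[0,0,0],"dp":[0,0,-0.14],"fingers":5},{"angular":[0,0,0],"dp":[0,0,-0.15],"fingers":5},{"angular":[0,0,0],"dp":[0,0,-0.15],"fingers":5},{"angular":[0,0,0.04],"dp":[0,0,-0.05],"fingers":5},{"angular":[0,0,0.048],"dp":[0,0,0],"fingers":5},{"angular":[0,0,0.048],"dp":[0,0,0],"fingers":5}]'
python3 - <<'E'
from h import *
plan(B(-.126,.049,.22),TH+np.pi/2)
s=snap('top','b8.png')
E
```

```text
clock: 32.25
eef_pos: [0.5157, -0.296, 0.061]
tool_rot: [3.141, -0.003, 2.992]
force: [-0.1, 0.5, -0.8]
gripper_width: 0.0127
clock: 33.25
eef_pos: [0.5164, -0.2966, 0.2348]
tool_rot: [3.141, 0.0, 2.559]
force: [-0.0, -0.1, -1.1]
gripper_width: 0.0126
t 33.25 at [ 0.5164 -0.2966  0.2348] [3.141 0.    2.559] F [-0.  -0.1 -1.1] w 0.0126
turn [ 1.000e-04 -0.000e+00  2.933e-01] shift [1.4242 0.1681 0.0591]
```

View pics/b8.png

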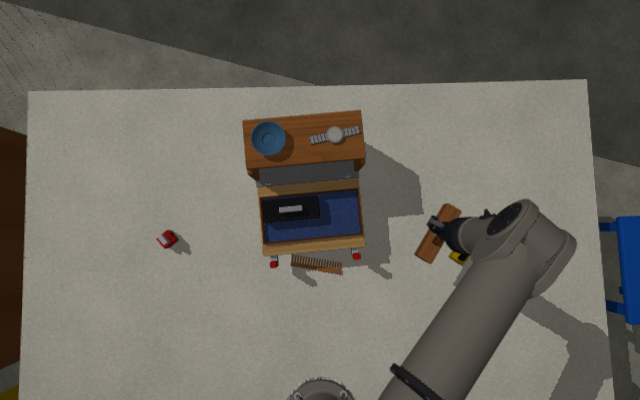

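```bash
python3 - <<'E'
from h import *
s=snap('top'); m=masks(s)['brown']; m[:,:400]=0; m[:190]=0
for b in blobs(m,100): print(b, )
cv2.imwrite('pics/b9z.png',cv2.cvtColor(cv2.resize(s['frame'][190:280,400:500],None,fx=6,fy=6,interpolation=cv2.INTER_CUBIC),cv2.COLOR_RGB2BGR))
E
```

```text
(301, [447.8, 213.3], ((448.04412841796875, 214.92648315429688), (19.207839965820312, 19.722335815429688), 30.963756561279297))
(514, [428.6, 246.9], ((429.3676452636719, 246.22056579589844), (19.036340713500977, 29.154760360717773), 30.963756561279297))
```

View pics/b9z.png

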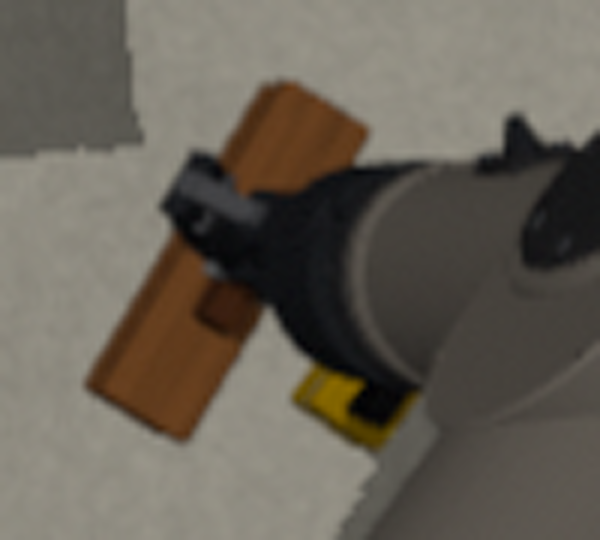

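```bash
python3 - <<'E'
from h import *
s=snap('top'); g=lambda a:np.array(a)/6+[400,190]-.42
P=onz(s,[g((329,106)),g((146,412))],.216); c=P.mean(0); st_=ctrl.read_state(); e=c-np.array(st_['eef_pos']); y=st_['tool_rot'][2]
print(np.linalg.norm(P[0]-P[1]),c, 'along',e[0]*np.cos(y)+e[1]*np.sin(y),'across',e[0]*np.sin(y)-e[1]*np.cos(y), 'ang', np.arctan2(*(P[0]-P[1])[[1,0]]),y)
E
```

```text
0.14505453261219556 [ 0.51893898 -0.29663026  0.216     ] along -0.0022041213991374382 across 0.0012964218254863085 ang -0.5885162378774208 2.5665761963897955
```

```bash
python3 -m handwheel '[{"angular":[0,0,0.049],"dp":[0,0,0],"fingers":5},{"angular":[0,0,0.049],"dp":[0,0,0],"fingers":5},{"angular":[0,0,0.049],"dp":[0,0,0],"fingers":5},{"angular":[0,0,0.049],"dp":[0,0,0],"fingers":5},{"angular":[0,0,0.049],"dp":[0,0,0],"fingers":5},{"angular":[0,0,0.049],"dp":[0,0,0],"fingers":5},{"angular":[0,0,0],"dp":[0.1,0.01,0],"fingers":5},{"angular":[0,0,0],"dp":[0.13,0.015,0],"fingers":5}]'
python3 -m handwheel '[{"angular":[0,0,0],"dp":[0.15,0.02,0],"fingers":5},{"angular":[0,0,0],"dp":[0.15,0.02,0],"fingers":5},{"angular":[0,0,0],"dp":[0.15,0.02,0],"fingers":5},{"angular":[0,0,0],"dp":[0.15,0.02,0],"fingers":5},{"angular":[0,0,0],"dp":[0.15,0.02,0],"fingers":5},{"angular":[0,0,0],"dp":[0.15,0.02,0],"fingers":5},{"angular":[0,0,0],"dp":[0.13,0.02,0],"fingers":5},{"angular":[0,0,0],"dp":[0.09,0.01,0],"fingers":5}]'
python3 - <<'E'
from h import *
plan(B(-.127,.049,.156),TH+np.pi/2)
s=snap('side','c1.png')
cv2.imwrite('pics/c1z.png',cv2.cvtColor(cv2.resize(s['frame'][150:290,230:410],None,fx=4,fy=4),cv2.COLOR_RGB2BGR))
E
```

```text
clock: 34.4
eef_pos: [0.5182, -0.2391, 0.2341]
tool_rot: [-3.141, 0.0, 1.641]
force: [0.4, -0.1, 0.3]
gripper_width: 0.0125
clock: 35.4
eef_pos: [0.5365, 0.0456, 0.2341]
tool_rot: [-3.141, -0.001, 1.646]
force: [-0.0, 0.1, -0.8]
gripper_width: 0.0127
t 35.4 at [0.5365 0.0456 0.2341] [-3.141e+00 -1.000e-03  1.646e+00] F [-0.   0.1 -0.8] w 0.0127
turn [-0.0002 -0.0004  0.0026] shift [ 0.0638 -0.0078  0.3125]
```

View pics/c1z.png

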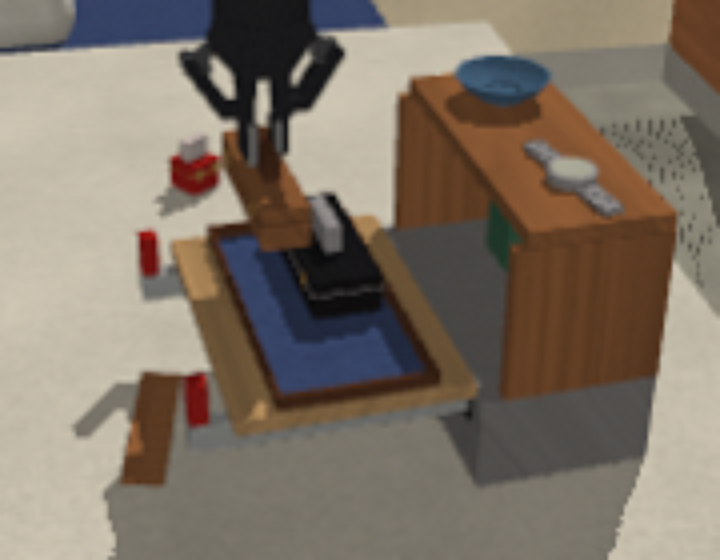

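```bash
python3 -m handwheel '[{"angular":[0,0,0.0026],"dp":[0.052,-0.008,0],"fingers":5},{"angular":[0,0,0],"dp":[0,0,0.06],"fingers":5},{"angular":[0,0,0],"dp":[0,0,0.08],"fingers":5},{"angular":[0,0,0],"dp":[0,0,0.06],"fingers":5},{"angular":[0,0,0],"dp":[0,0,0.04],"fingers":5},{"angular":[0,0,0],"dp":[0,0,0.03],"fingers":5},{"angular":[0,0,0],"dp":[0,0,0],"fingers":5},{"angular":[0,0,0],"dp":[0,0,0],"fingers":5}]'
python3 - <<'E'
from h import *
plan(B(-.127,.049,.154),TH+np.pi/2)
s=snap('side')
cv2.imwrite('pics/c2z.png',cv2.cvtColor(cv2.resize(s['frame'][170:270,250:370],None,fx=5.5,fy=5.5),cv2.COLOR_RGB2BGR))
E
```

```text
clock: 36.45
eef_pos: [0.534, 0.0561, 0.1671]
tool_rot: [3.141, -0.0, 1.633]
force: [0.3, -0.2, -1.3]
gripper_width: 0.0127
t 36.45 at [0.534  0.0561 0.1671] [ 3.141 -0.     1.633] F [ 0.3 -0.2 -1.3] w 0.0127
turn [ 0.0001 -0.0002 -0.0016] shift [ 0.0212 -0.0007  0.0523]
```

View pics/c2z.png

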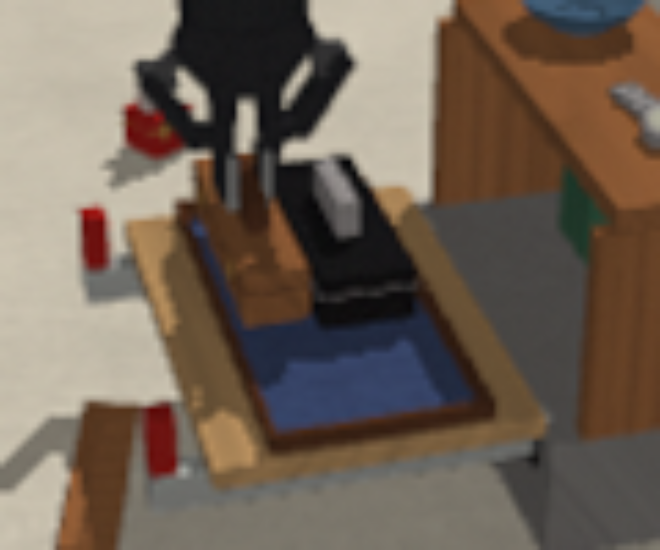

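```bash
python3 -m handwheel '[{"angular":[0,0,-0.001],"dp":[0.01,0,0.015],"fingers":5},{"angular":[0,0,0],"dp":[0,0,0.015],"fingers":5},{"angular":[0,0,0],"dp":[0,0,0.01],"fingers":5},{"angular":[0,0,0],"dp":[0,0,0.008],"fingers":5},{"angular":[0,0,0],"dp":[0,0,0.005],"fingers":5},{"angular":[0,0,0],"dp":[0,0,0],"fingers":5},{"angular":[0,0,0],"dp":[0,0,0],"fingers":5},{"angular":[0,0,0],"dp":[0,0,0],"fingers":5}]'
python3 - <<'E'
from h import *
plan(B(-.127,.049,.154),TH+np.pi/2)
E
```

```text
clock: 37.5
eef_pos: [0.5335, 0.0587, 0.1534]
tool_rot: [-3.141, -0.001, 1.636]
force: [-0.1, -0.5, -0.2]
gripper_width: 0.0127
t 37.5 at [0.5335 0.0587 0.1534] [-3.141e+00 -1.000e-03  1.636e+00] F [-0.1 -0.5 -0.2] w 0.0127
turn [-0.0002 -0.0002 -0.0006] shift [ 0.0109  0.0008 -0.0023]
```

```bash
python3 -m handwheel '[{"angular":[0,0,0],"dp":[0,0,0.003],"fingers":5},{"angular":[0,0,0],"dp":[0,0,0],"fingers":32},{"angular":[0,0,0],"dp":[0,0,0],"fingers":32},{"angular":[0,0,0],"dp":[0,0,0],"fingers":32},{"angular":[0,0,0],"dp":[0,0,-0.04],"fingers":32},{"angular":[0,0,0],"dp":[0,0,-0.1],"fingers":32},{"angular":[0,0,0],"dp":[0,0,-0.14],"fingers":32},{"angular":[0,0,0],"dp":[0,0,-0.12],"fingers":32}]'
python3 -m handwheel '[{"angular":[0,0,-0.043],"dp":[0,0,0],"fingers":50},{"angular":[0,0,-0.043],"dp":[0,0,0],"fingers":50},{"angular":[0,0,-0.043],"dp":[0,0,0],"fingers":50},{"angular":[0,0,-0.043],"dp":[0,0,0],"fingers":50},{"angular":[0,0,-0.043],"dp":[0,0,0],"fingers":50},{"angular":[0,0,-0.043],"dp":[0,0,0],"fingers":50},{"angular":[0,0,0],"dp":[0,0,0],"fingers":50},{"angular":[0,0,0],"dp":[0,0,0],"fingers":50}]'
python3 - <<'E'
from h import *
plan([.4512,-.4185,.15],2.452)
s=snap('top','c3.png')
E
```

```text
clock: 38.5
eef_pos: [0.5338, 0.0584, 0.2546]
tool_rot: [3.141, -0.001, 1.636]
force: [0.3, 0.9, 0.1]
gripper_width: 0.0318
clock: 39.5
eef_pos: [0.5336, 0.0585, 0.253]
tool_rot: [3.141, -0.0, 2.444]
force: [0.0, 0.4, -0.1]
gripper_width: 0.05
t 39.5 at [0.5336 0.0585 0.253 ] [ 3.141 -0.     2.444] F [ 0.   0.4 -0.1] w 0.05
turn [ 0.0001 -0.0002 -0.0025] shift [-0.9596 -1.6816  0.412 ]
```

View pics/c3.png

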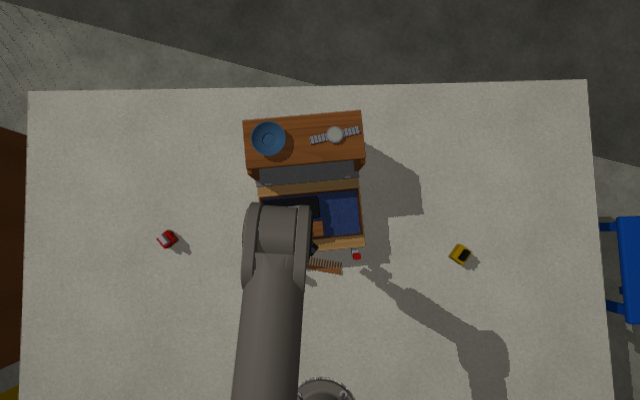

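Tin unchanged at (460,254). I'll move to it.

```bash
python3 -m handwheel '[{"angular":[0,0,-0.0025],"dp":[-0.07,-0.12,0],"fingers":50},{"angular":[0,0,0],"dp":[-0.08,-0.14,0],"fingers":50},{"angular":[0,0,0],"dp":[-0.085,-0.15,0],"fingers":50},{"angular":[0,0,0],"dp":[-0.085,-0.15,0],"fingers":50},{"angular":[0,0,0],"dp":[-0.085,-0.15,0],"fingers":50},{"angular":[0,0,0],"dp":[-0.085,-0.15,0],"fingers":50},{"angular":[0,0,0],"dp":[-0.085,-0.15,0],"fingers":50},{"angular":[0,0,0],"dp":[-0.085,-0.15,0],"fingers":50}]'
python3 -m handwheel '[{"angular":[0,0,0],"dp":[-0.085,-0.15,0],"fingers":50},{"angular":[0,0,0],"dp":[-0.085,-0.15,0],"fingers":50},{"angular":[0,0,0],"dp":[-0.08,-0.14,0],"fingers":50},{"angular":[0,0,0],"dp":[-0.05,-0.082,0.06],"fingers":50},{"angular":[0,0,0],"dp":[0,0,0.1],"fingers":50},{"angular":[0,0,0],"dp":[0,0,0.13],"fingers":50},{"angular":[0,0,0],"dp":[0,0,0.12],"fingers":50},{"angular":[0,0,0],"dp":[0,0,0],"fingers":50}]'
python3 - <<'E'
from h import *
plan([.4512,-.4185,.055],2.452)
s=snap('side'); cv2.imwrite('pics/c4z.png',cv2.cvtColor(cv2.resize(s['frame'][260:390,230:350],None,fx=4.5,fy=4.5),cv2.COLOR_RGB2BGR))
print(proj(s,[[.4512,-.4185,.059]]))
E
```

```text
clock: 40.55
eef_pos: [0.4766, -0.2713, 0.2526]
tool_rot: [3.142, -0.001, 2.453]
force: [0.6, 0.5, -0.1]
gripper_width: 0.0502
clock: 41.55
eef_pos: [0.4509, -0.4167, 0.1474]
tool_rot: [3.141, -0.007, 2.454]
force: [0.1, -0.3, 0.7]
gripper_width: 0.0499
t 41.55 at [ 0.4509 -0.4167  0.1474] [ 3.141 -0.007  2.454] F [ 0.1 -0.3  0.7] w 0.0499
turn [ 0.0001 -0.0022  0.0005] shift [-0.0055 -0.0048  0.3694]
[[292.06478054 342.95802903]]
```

View pics/c4z.png

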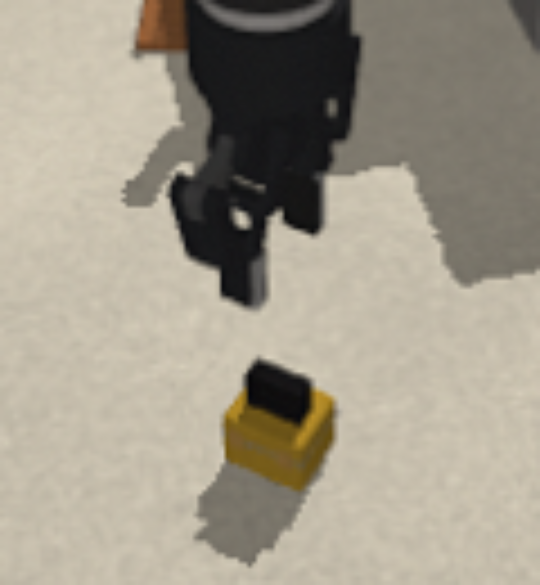

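```bash
python3 -m handwheel '[{"angular":[0,-0.0022,0],"dp":[-0.005,-0.004,0.08],"fingers":50},{"angular":[0,0,0],"dp":[0,0,0.09],"fingers":50},{"angular":[0,0,0],"dp":[0,0,0.08],"fingers":50},{"angular":[0,0,0],"dp":[0,0,0.06],"fingers":50},{"angular":[0,0,0],"dp":[0,0,0.04],"fingers":50},{"angular":[0,0,0],"dp":[0,0,0.015],"fingers":50},{"angular":[0,0,0],"dp":[0,0,0],"fingers":50},{"angular":[0,0,0],"dp":[0,0,0],"fingers":50}]'
python3 - <<'E'
from h import *
plan([.4512,-.4185,.055],2.452)
E
```

```text
clock: 42.6
eef_pos: [0.4528, -0.4208, 0.0594]
tool_rot: [-3.141, 0.007, 2.454]
force: [-0.0, -0.9, 0.7]
gripper_width: 0.0499
t 42.6 at [ 0.4528 -0.4208  0.0594] [-3.141  0.007  2.454] F [-0.  -0.9  0.7] w 0.0499
turn [-0.0001  0.0023  0.0007] shift [0.0108 0.0033 0.0174]
```

```bash
python3 -m handwheel '[{"angular":[0,0.0022,0],"dp":[0.008,0.002,0.018],"fingers":50},{"angular":[0,0,0],"dp":[0,0,0],"fingers":50},{"angular":[0,0,0],"dp":[0,0,0],"fingers":5},{"angular":[0,0,0],"dp":[0,0,0],"fingers":5},{"angular":[0,0,0],"dp":[0,0,0],"fingers":5},{"angular":[0,0,0],"dp":[0,0,0],"fingers":5},{"angular":[0,0,0],"dp":[0,0,0],"fingers":5},{"angular":[0,0,0],"dp":[0,0,0],"fingers":5}]'
python3 -m handwheel '[{"angular":[0,0,0],"dp":[0,0,-0.04],"fingers":5},{"angular":[0,0,0],"dp":[0,0,-0.1],"fingers":5},{"angular":[0,0,0],"dp":[0,0,-0.14],"fingers":5},{"angular":[0,0,0],"dp":[0,0,-0.15],"fingers":5},{"angular":[0,0,0],"dp":[0,0,-0.15],"fingers":5},{"angular":[0,0,0],"dp":[0,0,-0.15],"fingers":5},{"angular":[0,0,0.04],"dp":[0,0,-0.05],"fingers":5},{"angular":[0,0,0.045],"dp":[0,0,0],"fingers":5}]'
python3 -m handwheel '[{"angular":[0,0,0.045],"dp":[0,0,0],"fingers":5},{"angular":[0,0,0.045],"dp":[0,0,0],"fingers":5},{"angular":[0,0,0.045],"dp":[0,0,0],"fingers":5},{"angular":[0,0,0.039],"dp":[0,0,0],"fingers":5},{"angular":[0,0,0],"dp":[0.1,0.02,0],"fingers":5},{"angular":[0,0,0],"dp":[0.13,0.03,0],"fingers":5},{"angular":[0,0,0],"dp":[0.14,0.04,0],"fingers":5},{"angular":[0,0,0],"dp":[0.14,0.04,0],"fingers":5}]'
python3 - <<'E'
from h import *
plan(B(-.121,-.080,.23),TH+np.pi/2)
s=snap('side'); cv2.imwrite('pics/c5z.png',cv2.cvtColor(cv2.resize(s['frame'][150:350,230:430],None,fx=3,fy=3),cv2.COLOR_RGB2BGR))
E
```

```text
clock: 43.6
eef_pos: [0.4513, -0.4187, 0.0541]
tool_rot: [-3.142, -0.001, 2.454]
force: [-0.0, -0.1, -1.0]
gripper_width: 0.0126
clock: 44.6
eef_pos: [0.4516, -0.4199, 0.252]
tool_rot: [3.141, 0.003, 2.182]
force: [-0.1, 0.2, -2.0]
gripper_width: 0.0129
clock: 45.6
eef_pos: [0.4751, -0.2885, 0.25]
tool_rot: [3.141, -0.0, 1.64]
force: [0.3, 0.3, -0.6]
gripper_width: 0.0124
t 45.6 at [ 0.4751 -0.2885  0.25  ] [ 3.141 -0.     1.64 ] F [ 0.3  0.3 -0.6] w 0.0124
turn [ 0.0001 -0.0001  0.0007] shift [0.8646 0.351  0.0799]
```

View pics/c5z.png

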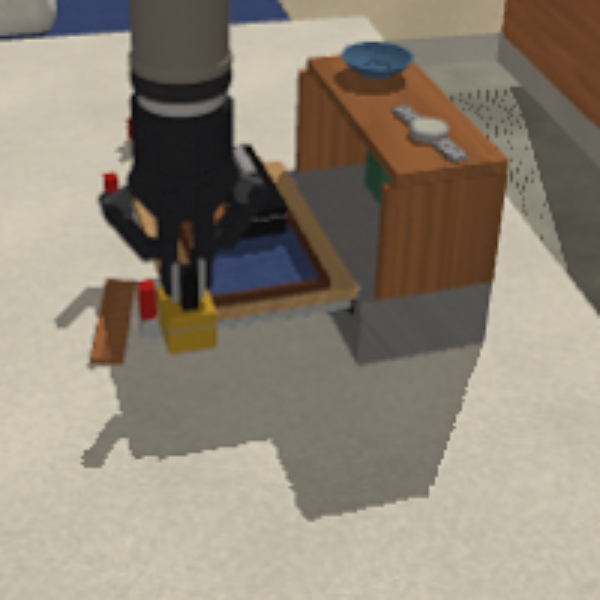

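```bash
python3 -m handwheel '[{"angular":[0,0,0],"dp":[0.13,0.053,0],"fingers":5},{"angular":[0,0,0],"dp":[0.14,0.057,0],"fingers":5},{"angular":[0,0,0],"dp":[0.14,0.057,0],"fingers":5},{"angular":[0,0,0],"dp":[0.14,0.057,0],"fingers":5},{"angular":[0,0,0],"dp":[0.14,0.057,0],"fingers":5},{"angular":[0,0,0],"dp":[0.11,0.045,0],"fingers":5},{"angular":[0,0,0],"dp":[0.064,0.025,0.02],"fingers":5},{"angular":[0,0,0],"dp":[0,0,0.06],"fingers":5}]'
python3 - <<'E'
from h import *
plan(B(-.121,-.080,.154),TH+np.pi/2)
E
```

```text
clock: 46.65
eef_pos: [0.5482, -0.0671, 0.2292]
tool_rot: [3.141, -0.0, 1.643]
force: [-0.6, -0.5, -0.8]
gripper_width: 0.0125
t 46.65 at [ 0.5482 -0.0671  0.2292] [ 3.141 -0.     1.643] F [-0.6 -0.5 -0.8] w 0.0125
turn [ 0.0003 -0.      0.0017] shift [ 6.00e-04 -3.00e-04  3.01e-01]
```

```bash
python3 -m handwheel '[{"angular":[0,0,0],"dp":[0,0,0.08],"fingers":5},{"angular":[0,0,0],"dp":[0,0,0.08],"fingers":5},{"angular":[0,0,0],"dp":[0,0,0.06],"fingers":5},{"angular":[0,0,0],"dp":[0,0,0.04],"fingers":5},{"angular":[0,0,0],"dp":[0,0,0.02],"fingers":5},{"angular":[0,0,0],"dp":[0,0,0.008],"fingers":5},{"angular":[0,0,0],"dp":[0,0,0],"fingers":5},{"angular":[0,0,0],"dp":[0,0,0],"fingers":5}]'
python3 - <<'E'
from h import *
plan(B(-.121,-.080,.154),TH+np.pi/2)
s=snap('side'); cv2.imwrite('pics/c6z.png',cv2.cvtColor(cv2.resize(s['frame'][170:270,250:370],None,fx=5.5,fy=5.5),cv2.COLOR_RGB2BGR))
E
```

```text
clock: 47.65
eef_pos: [0.5477, -0.0678, 0.1577]
tool_rot: [3.141, -0.0, 1.641]
force: [-0.9, 0.1, -1.2]
gripper_width: 0.0127
t 47.65 at [ 0.5477 -0.0678  0.1577] [ 3.141 -0.     1.641] F [-0.9  0.1 -1.2] w 0.0127
turn [ 0.0001 -0.0001  0.001 ] shift [0.0034 0.0019 0.0149]
```

View pics/c6z.png

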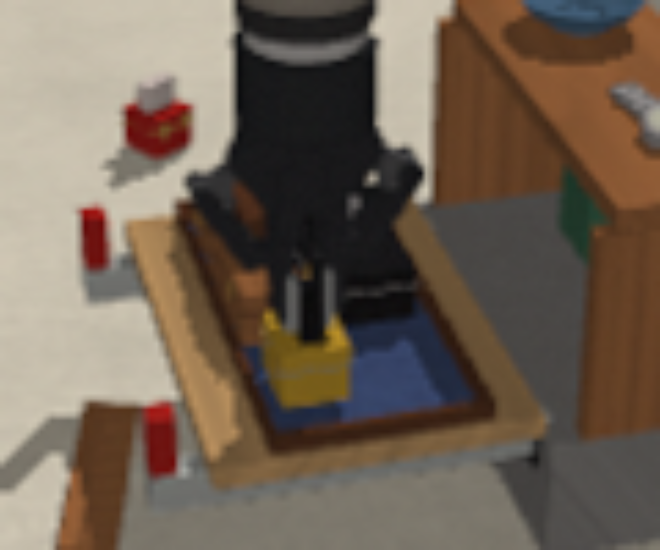

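```bash
python3 -m handwheel '[{"angular":[0,0,0],"dp":[0,0,0.008],"fingers":5},{"angular":[0,0,0],"dp":[0,0,0.006],"fingers":5},{"angular":[0,0,0],"dp":[0,0,0.003],"fingers":5},{"angular":[0,0,0],"dp":[0,0,0],"fingers":5},{"angular":[0,0,0],"dp":[0,0,0],"fingers":32},{"angular":[0,0,0],"dp":[0,0,0],"fingers":32},{"angular":[0,0,0],"dp":[0,0,0],"fingers":32},{"angular":[0,0,0],"dp":[0,0,-0.03],"fingers":32}]'
python3 -m handwheel '[{"angular":[0,0,0],"dp":[0,0,-0.1],"fingers":32},{"angular":[0,0,0],"dp":[0,0,-0.14],"fingers":32},{"angular":[0,0,0],"dp":[0,0,-0.14],"fingers":40},{"angular":[0,0,0.04],"dp":[0,0,0],"fingers":50},{"angular":[0,0,0.05],"dp":[0,0,0],"fingers":50},{"angular":[0,0,0.05],"dp":[0,0,0],"fingers":50},{"angular":[0,0,0.05],"dp":[0,0,0],"fingers":50},{"angular":[0,0,0.05],"dp":[0,0,0],"fingers":50}]'
python3 - <<'E'
from h import *
plan([.5187,.4292,.25],.634)
s=snap('top','c7.png')
E
```

```text
clock: 48.7
eef_pos: [0.547, -0.0676, 0.1604]
tool_rot: [-3.14, -0.001, 1.64]
force: [-0.1, 0.9, 0.1]
gripper_width: 0.0318
clock: 49.7
eef_pos: [0.5475, -0.0679, 0.2561]
tool_rot: [-3.141, -0.0, 0.881]
force: [-1.0, -0.1, 0.4]
gripper_width: 0.0502
t 49.7 at [ 0.5475 -0.0679  0.2561] [-3.141 -0.     0.881] F [-1.  -0.1  0.4] w 0.0502
turn [-0.0001 -0.      0.0787] shift [ 1.0851 -1.6703  0.0244]
```

View pics/c7.png

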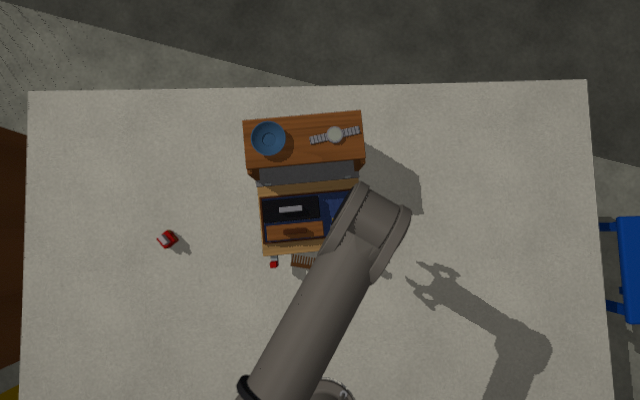

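```bash
python3 -m handwheel '[{"angular":[0,0,0.04],"dp":[0,0,0],"fingers":50},{"angular":[0,0,0.0387],"dp":[0,0,0],"fingers":50},{"angular":[0,0,0],"dp":[0.075,-0.115,0],"fingers":50},{"angular":[0,0,0],"dp":[0.08,-0.125,0],"fingers":50},{"angular":[0,0,0],"dp":[0.08,-0.125,0],"fingers":50},{"angular":[0,0,0],"dp":[0.08,-0.125,0],"fingers":50},{"angular":[0,0,0],"dp":[0.08,-0.125,0],"fingers":50},{"angular":[0,0,0],"dp":[0.08,-0.125,0],"fingers":50}]'
python3 -m handwheel '[{"angular":[0,0,0],"dp":[0.09,-0.14,0],"fingers":50},{"angular":[0,0,0],"dp":[0.09,-0.14,0],"fingers":50},{"angular":[0,0,0],"dp":[0.09,-0.14,0],"fingers":50},{"angular":[0,0,0],"dp":[0.09,-0.14,0],"fingers":50},{"angular":[0,0,0],"dp":[0.09,-0.14,0],"fingers":50},{"angular":[0,0,0],"dp":[0.08,-0.11,0.06],"fingers":50},{"angular":[0,0,0],"dp":[0.05,-0.07,0.1],"fingers":50},{"angular":[0,0,0],"dp":[0,0,0.12],"fingers":50}]'
python3 - <<'E'
from h import *
plan([.5187,.4292,.055],.634)
s=snap('side'); cv2.imwrite('pics/c8z.png',cv2.cvtColor(cv2.resize(s['frame'][150:290,210:370],None,fx=4,fy=4),cv2.COLOR_RGB2BGR))
print((proj(s,[[.5187,.4292,.059]])-[210,150])*4)
E
```

```text
clock: 50.75
eef_pos: [0.5323, 0.1527, 0.2562]
tool_rot: [-3.141, -0.001, 0.642]
force: [0.3, -0.1, -0.4]
gripper_width: 0.0499
clock: 51.75
eef_pos: [0.5169, 0.4179, 0.1853]
tool_rot: [-3.14, -0.001, 0.647]
force: [-0.2, -0.1, -0.4]
gripper_width: 0.0499
t 51.75 at [0.5169 0.4179 0.1853] [-3.14e+00 -1.00e-03  6.47e-01] F [-0.2 -0.1 -0.4] w 0.0499
turn [-0.0004 -0.0004  0.0041] shift [ 0.0326 -0.0322  0.521 ]
[[272.37528506 138.39750574]]
```

View pics/c8z.png

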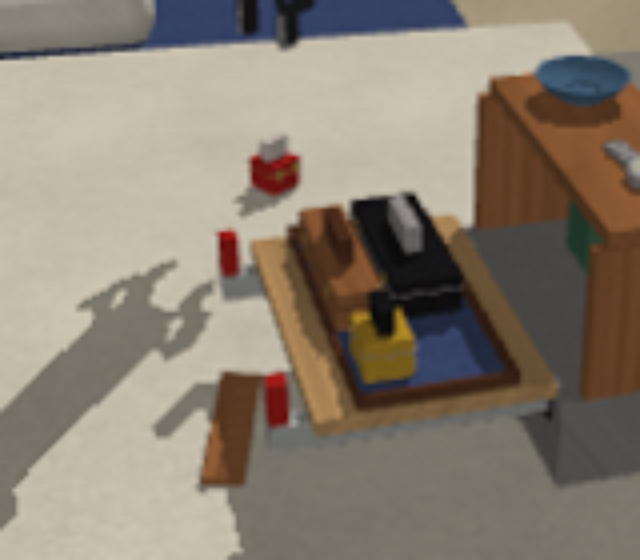

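```bash
python3 -m handwheel '[{"angular":[0,0,0.004],"dp":[0.03,-0.03,0],"fingers":50},{"angular":[0,0,0],"dp":[0,0,0.1],"fingers":50},{"angular":[0,0,0],"dp":[0,0,0.12],"fingers":50},{"angular":[0,0,0],"dp":[0,0,0.11],"fingers":50},{"angular":[0,0,0],"dp":[0,0,0.08],"fingers":50},{"angular":[0,0,0],"dp":[0,0,0.05],"fingers":50},{"angular":[0,0,0],"dp":[0,0,0.025],"fingers":50},{"angular":[0,0,0],"dp":[0,0,0],"fingers":50}]'
python3 - <<'E'
from h import *
plan([.5187,.4292,.055],.634)
s=snap('top'); cv2.imwrite('pics/c9z.png',cv2.cvtColor(cv2.resize(s['frame'][215:265,140:200],None,fx=10,fy=10,interpolation=cv2.INTER_CUBIC),cv2.COLOR_RGB2BGR))
E
```

```text
clock: 52.8
eef_pos: [0.5191, 0.4252, 0.0648]
tool_rot: [-3.141, -0.0, 0.627]
force: [-0.3, 0.2, -0.1]
gripper_width: 0.0501
t 52.8 at [0.5191 0.4252 0.0648] [-3.141 -0.     0.627] F [-0.3  0.2 -0.1] w 0.0501
turn [-0.0002 -0.     -0.0023] shift [ 0.0082 -0.0137  0.0392]
```

View pics/c9z.png

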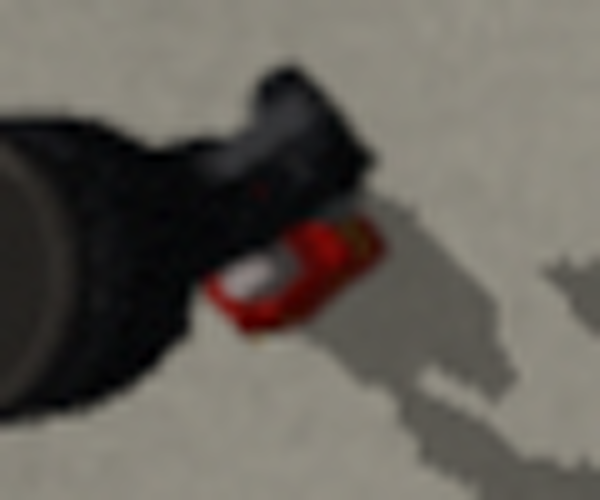

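Ring box unmoved. I'll lower and close on it.

```bash
python3 -m handwheel '[{"angular":[0,0,-0.002],"dp":[0.008,-0.013,0.02],"fingers":50},{"angular":[0,0,0],"dp":[0,0,0.018],"fingers":50},{"angular":[0,0,0],"dp":[0,0,0],"fingers":50},{"angular":[0,0,0],"dp":[0,0,0],"fingers":5},{"angular":[0,0,0],"dp":[0,0,0],"fingers":5},{"angular":[0,0,0],"dp":[0,0,0],"fingers":5},{"angular":[0,0,0],"dp":[0,0,0],"fingers":5},{"angular":[0,0,0],"dp":[0,0,0],"fingers":5}]'
python3 -m handwheel '[{"angular":[0,0,0],"dp":[0,0,-0.04],"fingers":5},{"angular":[0,0,0],"dp":[0,0,-0.1],"fingers":5},{"angular":[0,0,0],"dp":[0,0,-0.14],"fingers":5},{"angular":[0,0,0],"dp":[0,0,-0.15],"fingers":5},{"angular":[0,0,0],"dp":[0,0,-0.15],"fingers":5},{"angular":[0,0,0],"dp":[0,0,-0.15],"fingers":5},{"angular":[0,0,0],"dp":[0,0,-0.05],"fingers":5},{"angular":[0,0,-0.04],"dp":[0,0,0],"fingers":5}]'
python3 -m handwheel '[{"angular":[0,0,-0.05],"dp":[0,0,0],"fingers":5},{"angular":[0,0,-0.05],"dp":[0,0,0],"fingers":5},{"angular":[0,0,-0.05],"dp":[0,0,0],"fingers":5},{"angular":[0,0,-0.05],"dp":[0,0,0],"fingers":5},{"angular":[0,0,-0.05],"dp":[0,0,0],"fingers":5},{"angular":[0,0,-0.03],"dp":[0,0,0],"fingers":5},{"angular":[0,0,0],"dp":[0,0,0],"fingers":5},{"angular":[0,0,0],"dp":[0,0,0],"fingers":5}]'
python3 - <<'E'
from h import *
plan(B(-.066,-.080,.25),TH+np.pi/2)
snap('top','d1.png')
E
```

```text
clock: 53.85
eef_pos: [0.5187, 0.4289, 0.0552]
tool_rot: [-3.141, 0.0, 0.633]
force: [0.0, 0.4, 0.7]
gripper_width: 0.0124
clock: 54.85
eef_pos: [0.5192, 0.4286, 0.2509]
tool_rot: [-3.141, -0.001, 0.762]
force: [-0.1, -0.6, -1.2]
gripper_width: 0.0125
clock: 55.85
eef_pos: [0.5185, 0.4287, 0.2493]
tool_rot: [-3.14, 0.0, 1.637]
force: [-0.4, -0.0, -0.8]
gripper_width: 0.0125
t 55.85 at [0.5185 0.4287 0.2493] [-3.14   0.     1.637] F [-0.4 -0.  -0.8] w 0.0125
turn [-0.0005  0.     -0.0003] shift [-1.9861  0.2057 -0.0027]
```

View pics/d1.png

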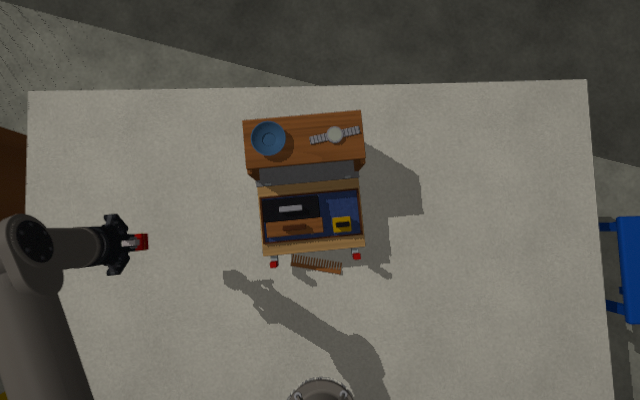

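```bash
python3 - <<'E'
from h import *
s=snap('top'); cv2.imwrite('pics/d2z.png',cv2.cvtColor(cv2.resize(s['frame'][180:275,250:375],None,fx=6,fy=6,interpolation=cv2.INTER_CUBIC),cv2.COLOR_RGB2BGR))
E
python3 -m handwheel '[{"angular":[0,0,0],"dp":[-0.1,0.01,0],"fingers":5},{"angular":[0,0,0],"dp":[-0.14,0.015,0],"fingers":5},{"angular":[0,0,0],"dp":[-0.15,0.015,0],"fingers":5},{"angular":[0,0,0],"dp":[-0.15,0.015,0],"fingers":5},{"angular":[0,0,0],"dp":[-0.15,0.015,0],"fingers":5},{"angular":[0,0,0],"dp":[-0.15,0.015,0],"fingers":5},{"angular":[0,0,0],"dp":[-0.15,0.016,0],"fingers":5},{"angular":[0,0,0],"dp":[-0.15,0.016,0],"fingers":5}]'
python3 -m handwheel '[{"angular":[0,0,0],"dp":[-0.15,0.016,0],"fingers":5},{"angular":[0,0,0],"dp":[-0.15,0.016,0],"fingers":5},{"angular":[0,0,0],"dp":[-0.15,0.015,0],"fingers":5},{"angular":[0,0,0],"dp":[-0.15,0.015,0],"fingers":5},{"angular":[0,0,0],"dp":[-0.12,0.013,0],"fingers":5},{"angular":[0,0,0],"dp":[-0.07,0.01,0],"fingers":5},{"angular":[0,0,0],"dp":[-0.03,0.005,0],"fingers":5},{"angular":[0,0,0],"dp":[0,0,0],"fingers":5}]'
python3 - <<'E'
from h import *
plan(B(-.066,-.080,.1545),TH+np.pi/2)
E
```

```text
clock: 56.95
eef_pos: [0.5672, 0.1453, 0.2499]
tool_rot: [-3.141, -0.001, 1.638]
force: [0.9, -0.3, -0.8]
gripper_width: 0.0125
clock: 57.95
eef_pos: [0.6034, -0.0566, 0.2497]
tool_rot: [-3.141, -0.001, 1.638]
force: [0.7, 0.8, -1.0]
gripper_width: 0.0123
t 57.95 at [ 0.6034 -0.0566  0.2497] [-3.141e+00 -1.000e-03  1.638e+00] F [ 0.7  0.8 -1. ] w 0.0123
turn [-0.0003 -0.0002 -0.0001] shift [-0.0266 -0.0033  0.3807]
```

View pics/d2z.png

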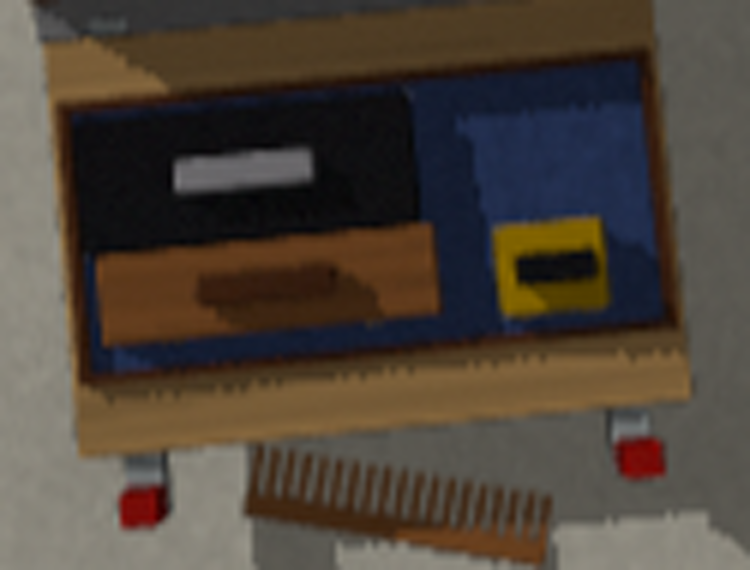

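```bash
python3 -m handwheel '[{"angular":[0,0,0],"dp":[-0.025,-0.003,0.04],"fingers":5},{"angular":[0,0,0],"dp":[0,0,0.09],"fingers":5},{"angular":[0,0,0],"dp":[0,0,0.09],"fingers":5},{"angular":[0,0,0],"dp":[0,0,0.07],"fingers":5},{"angular":[0,0,0],"dp":[0,0,0.04],"fingers":5},{"angular":[0,0,0],"dp":[0,0,0.025],"fingers":5},{"angular":[0,0,0],"dp":[0,0,0.01],"fingers":5},{"angular":[0,0,0],"dp":[0,0,0],"fingers":5}]'
python3 - <<'E'
from h import *
plan(B(-.066,-.080,.1545),TH+np.pi/2)
E
```

```text
clock: 58.95
eef_pos: [0.6033, -0.063, 0.1589]
tool_rot: [3.142, -0.0, 1.638]
force: [1.0, 0.3, -0.5]
gripper_width: 0.0124
t 58.95 at [ 0.6033 -0.063   0.1589] [ 3.142 -0.     1.638] F [ 1.   0.3 -0.5] w 0.0124
turn [ 0.     -0.0001  0.0002] shift [-0.001  -0.0012  0.0175]
```

```bash
python3 -m handwheel '[{"angular":[0,0,0],"dp":[0,0,0.009],"fingers":5},{"angular":[0,0,0],"dp":[0,0,0.007],"fingers":5},{"angular":[0,0,0],"dp":[0,0,0.004],"fingers":5},{"angular":[0,0,0],"dp":[0,0,0],"fingers":5},{"angular":[0,0,0],"dp":[0,0,0],"fingers":32},{"angular":[0,0,0],"dp":[0,0,0],"fingers":32},{"angular":[0,0,0],"dp":[0,0,0],"fingers":32},{"angular":[0,0,0],"dp":[0,0,-0.03],"fingers":32}]'
python3 -m handwheel '[{"angular":[0,0,0],"dp":[0,0,-0.08],"fingers":32},{"angular":[0,0,0],"dp":[0,0,-0.14],"fingers":32},{"angular":[0,0,0],"dp":[0,0,-0.15],"fingers":32},{"angular":[0,0,0],"dp":[0,0,-0.15],"fingers":32},{"angular":[0,0,0],"dp":[0,-0.12,-0.05],"fingers":32},{"angular":[0,0,0],"dp":[-0.1,-0.14,0],"fingers":32},{"angular":[0,0,0],"dp":[-0.14,-0.14,0],"fingers":32},{"angular":[0,0,0],"dp":[-0.15,-0.1,0],"fingers":32}]'
python3 -m handwheel '[{"angular":[0,0,0],"dp":[-0.15,-0.05,0],"fingers":32},{"angular":[0,0,0],"dp":[-0.15,-0.05,0],"fingers":32},{"angular":[0,0,0],"dp":[-0.15,0,0],"fingers":32},{"angular":[0,0,0],"dp":[-0.15,0,0],"fingers":32},{"angular":[0,0,0],"dp":[-0.1,0,0],"fingers":32},{"angular":[0,0,0],"dp":[0,0,0],"fingers":32},{"angular":[0,0,0],"dp":[0,0,0],"fingers":32},{"angular":[0,0,0],"dp":[0,0,0],"fingers":32}]'
python3 - <<'E'
from h import *
s=snap('top'); cv2.imwrite('pics/e1.png',cv2.cvtColor(cv2.resize(s['frame'][100:275,235:385],None,fx=3.4,fy=3.4,interpolation=cv2.INTER_CUBIC),cv2.COLOR_RGB2BGR))
for b in blobs(masks(s)['red'],10): print(b[:2], toB(onz(s,[b[1]],.122)).round(4))
s=snap('side'); cv2.imwrite('pics/e2.png',cv2.cvtColor(cv2.resize(s['frame'][150:290,230:410],None,fx=4,fy=4,interpolation=cv2.INTER_CUBIC),cv2.COLOR_RGB2BGR))
E
```

```text
clock: 59.95
eef_pos: [0.6026, -0.0626, 0.1606]
tool_rot: [-3.139, -0.001, 1.638]
force: [0.8, -0.2, -0.8]
gripper_width: 0.0318
clock: 60.95
eef_pos: [0.4837, -0.1697, 0.3043]
tool_rot: [3.141, -0.001, 1.638]
force: [-0.0, -0.5, -0.6]
gripper_width: 0.0319
clock: 61.95
eef_pos: [0.4725, -0.3434, 0.3037]
tool_rot: [3.142, -0.001, 1.641]
force: [0.6, 0.5, 0.7]
gripper_width: 0.032
(91, [335.7, 201.4]) [[-0.0608 -0.072 ]]
(35, [356.6, 255.9]) [[-0.2102 -0.1128]]
(32, [272.6, 264.2]) [[-0.2101  0.1104]]
```

View pics/e1.png

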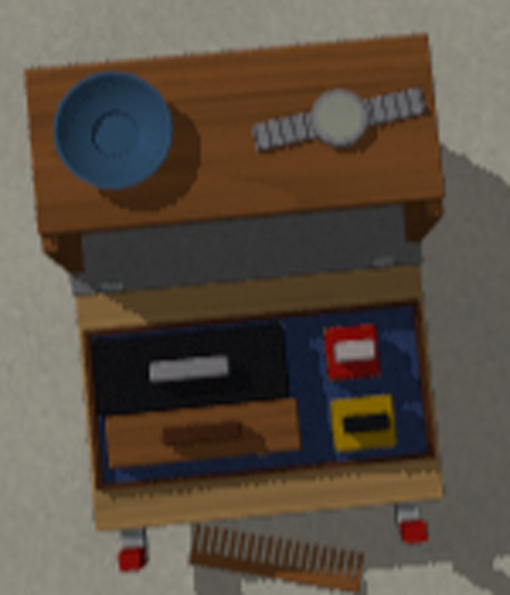

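View pics/e2.png

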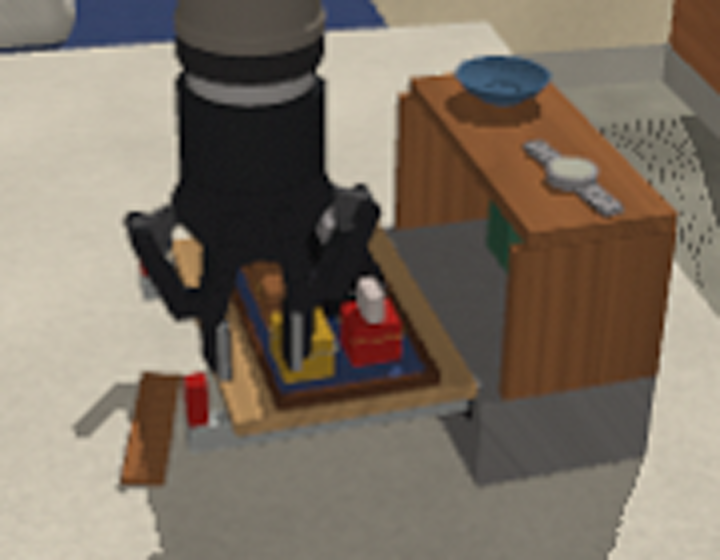

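```bash
python3 -m handwheel '[{"angular":[0,0,0],"dp":[-0.12,0,0],"fingers":32},{"angular":[0,0,0],"dp":[-0.12,0,0],"fingers":32},{"angular":[0,0,0],"dp":[-0.12,-0.12,0],"fingers":32},{"angular":[0,0,0],"dp":[0,-0.15,0],"fingers":32},{"angular":[0,0,0],"dp":[0,-0.15,0],"fingers":32},{"angular":[0,0,0],"dp":[0,-0.1,0],"fingers":32},{"angular":[0,0,0],"dp":[0,0,0],"fingers":32},{"angular":[0,0,0],"dp":[0,0,0],"fingers":32}]'
python3 - <<'E'
from h import *
s=snap('top','f1.png')
s=snap('side'); cv2.imwrite('pics/f2.png',cv2.cvtColor(cv2.resize(s['frame'][160:280,250:400],None,fx=5,fy=5,interpolation=cv2.INTER_CUBIC),cv2.COLOR_RGB2BGR))
E
```

```text
clock: 63.05
eef_pos: [0.3503, -0.4426, 0.3035]
tool_rot: [3.141, -0.001, 1.641]
force: [1.4, -0.0, -0.9]
gripper_width: 0.0319
```

View pics/f1.png

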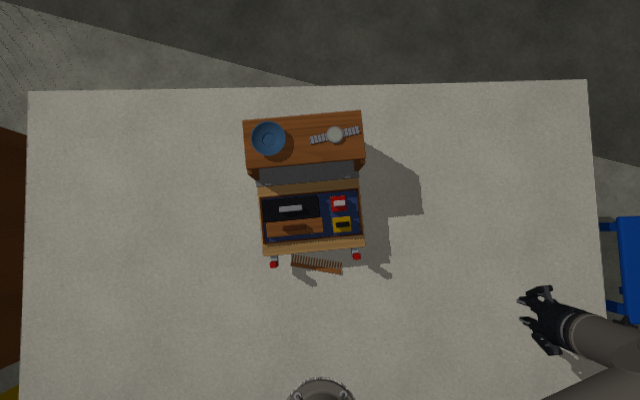

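View pics/f2.png

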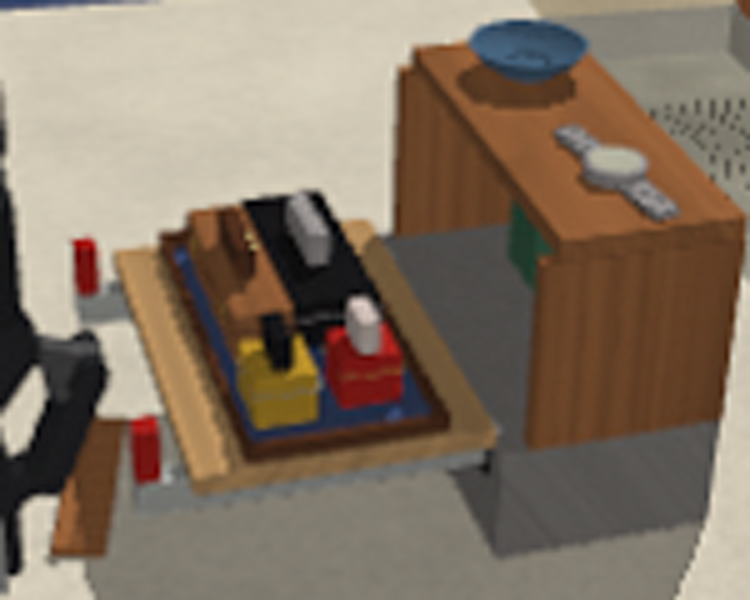

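All four items stand flat in the bay, the supports are out, the flap is level, and the dish, watch and comb look untouched. I'm handing in.

```bash
python3 -c "
from bench import workorder; print(workorder.close_job())"
```

```text
the job is handed in; nothing more can be done
None
```

The job is done and handed in at about 63 s of the 210 s allowed.

**What I did:**
- Pulled both supports out to their stops while the flap was still up. At each stop the force rose to about 18 N and the tab stopped moving.
- Hooked the flap from behind its top edge and tipped it until it sank by itself onto the supports.
- Packed the glasses case, comb box, pin tin and ring box into the bay. The watch box was not on the ledge.

**Last checks (top and side pictures):**
- **Supports:** both tabs measure about 210 mm in front of the bureau, against 213 mm expected. That is within the camera's accuracy.
- **Bay:** all four items stand upright inside the rim, none on another.
- **Left alone:** the coin dish, watch and comb are where they started by eye in the pictures; I did not measure them.
- **Robot:** the arm is well clear and touching nothing. The highest wrist force I saw was about 31 N, when I pulled the right support onto its stop.

**Not fully settled:**
- The margins between the long boxes and the rim are only about 5 mm.
- A green patch shows inside the bureau in the side picture. I took it for lining and left it, since it is not on the ledge.
- No check failed, and I saw none of the items knocked aside.

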